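# Close the imaging bench for the night

## Robot

A 6-joint arm with a two-finger parallel gripper is mounted at the origin on the work surface. World frame = base frame: x ahead of the robot, y to its left, z up, the work surface at z = 0. Lengths are in m, angles in rad, forces in N, time in s.
With the tool pointing down it reaches from about 0.3 to 0.875 m from the base axis. Payload 6.4 kg.
Tool frame: the origin (TCP) lies midway between the tips of the shut fingers; the grasp point (between the pads) lies 19 mm behind it; z points along the fingers, y is the line along which they close (so a half turn about z gives the same grasp; the last joint's range is limited). The gripper opens to 85 mm and grips with 20 to 120 N. Pads are 22 mm wide; open, the fingers measure 114 mm over their backs; the gripper's body (76 mm by 85 mm) begins 54 mm behind the grasp point. The pads swing forward as they close: fully open they stand 13 mm farther back than shut.
Start: joints at [1.008, 0.181, 1.607, -0, 1.354, -0.206], TCP at [0.201, 0.539, 0.196] pointing down, gripper open.
Joint ranges: [-2.99, 2.99], [-0.89, 2.07], [0.3, 2.58], [-1.14, 4.28], [0, 2.63], [-3.12, 3.12]. Speed limits (rad/s): [2.57, 2.57, 3.01, 3.14, 3.14, 3.14].

## Interface

Orientations are given as a unit quaternion [w, x, y, z].
In Python, from station import robot gives the robot as it stands.
- The arm moves only by the shell command python3 -m creep 'ROWS'. ROWS is JSON, a list of rows, each an object with "slide": the shift along the tool's x, y, z in m, a list of three; "angular": the turn, a rotation vector about the tool's x, y, z in degrees, a list of three; "fingers": the closure in counts, from 0 (fully open) to 255 (shut). A call has 1 to 12 rows; each row shifts and turns the commanded pose from where the row before left it, along the tool's axes as they then stand; what a row does not reach is not made up. A row lasts 1/12 s, in which the tool goes at most 41.7 mm and 7.16 degrees, less where a joint would pass 70% of its speed; a pose out of reach is approached as far as the arm can. A call with a gripper value outside its range is refused whole. The fingers move at their own pace and stop on an object; the grip force is fixed at half the most. Time passes only in rows, so rows that do not move let the fingers close. It gives the time, the measured TCP pose, the force, the opening and the grip force at its end, in the units of the state.
- robot.read_state(): the state, without advancing time (a new reading comes with each control period).
- robot.grab_frame(name): name is "scene" or "top"; returns (picture, depth): 480x640x3 uint8, red, green, blue; 480x640 float32, m along the optical axis (not along the pixel's ray), 0 where there is no reading.
- robot.camera_model(name): a dict with "fov_y" (degrees; the focal length in pixels is half the picture's height over the tangent of half this angle, whatever the lens; pixels are square), "cx", "cy" (the principal point, pixels), "k1" (the pictures are not rectified: a ray, as slopes to the right and down, at radius r is drawn at 1 + k1 r^2 times it, then the intrinsics apply), "R" (3x3) and "t" (3): a world point X has camera coordinates R X + t. Camera axes: x right, y down, z forward; pixel columns grow to the right and rows downward; lengths in m; the calibration is good to about 2 mm. A picture is of the moment at which its call begins. camera_model takes no time and is no camera call.
- robot.close_job(): hands the job in; it is judged then, once.
The state is a dict: "t": time; "joints": joint angles; "dq": joint speeds; "tau": joint torques, N m; "tcp_pos": TCP position; "eef_rot": TCP orientation; "ft_force": force on the tool from outside, world axes, zero at the start; "torque": the same for the moment, N m; "width": finger opening in m; "gripper_force": force on a finger pad.
Only numpy, scipy, OpenCV 4.12 (cv2) and the standard library are available. Lean on these libraries where they do the work, as an engineer would, in place of code of your own. Each camera call takes 0.05 s, during which the arm holds its last target. There are 200 camera calls.

## Task

Thread the loose selector arm fully down onto the shutter box's shaft so that the arm lies over the red mark, then turn the arm clockwise until it stops at its closed end. Put a sprung dust cap on every lens tube: pinch its tabs together, lower it until it sits flat on the rim, and let the tabs spring out so that it is locked. Put the caps left over in the white tray. Leave the bottles and other things around undisturbed.

Things in the scene. Friction and masses are not known exactly. Their poses are not given: they have to be found in the camera images.
- rim1 (a point): Lens tube 1, standing loose, 0.9 kg: black barrel 70 mm across on an 84 mm square foot. Point: centre of its bright rim's top face, 50 mm above the table. The mouth is 52 mm across, the rim 4 mm thick; below it the bore widens to 62 mm, with 17 mm of depth under the rim's top face. Three to five tubes are there; absent ones read None.
- rim2 (a point): Lens tube 2, standing loose, 0.9 kg: black barrel 70 mm across on an 84 mm square foot. Point: centre of its bright rim's top face, 50 mm above the table. The mouth is 52 mm across, the rim 4 mm thick; below it the bore widens to 62 mm, with 17 mm of depth under the rim's top face. Three to five tubes are there; absent ones read None.
- rim3 (a point): Lens tube 3, standing loose, 0.9 kg: black barrel 70 mm across on an 84 mm square foot. Point: centre of its bright rim's top face, 50 mm above the table. The mouth is 52 mm across, the rim 4 mm thick; below it the bore widens to 62 mm, with 17 mm of depth under the rim's top face. Three to five tubes are there; absent ones read None.
- rim4 (a point): Lens tube 4, standing loose, 0.9 kg: black barrel 70 mm across on an 84 mm square foot. Point: centre of its bright rim's top face, 50 mm above the table. The mouth is 52 mm across, the rim 4 mm thick; below it the bore widens to 62 mm, with 17 mm of depth under the rim's top face. Three to five tubes are there; absent ones read None.
- rim5 (a point): Lens tube 5, standing loose, 0.9 kg: black barrel 70 mm across on an 84 mm square foot. Point: centre of its bright rim's top face, 50 mm above the table. The mouth is 52 mm across, the rim 4 mm thick; below it the bore widens to 62 mm, with 17 mm of depth under the rim's top face. Three to five tubes are there; absent ones read None.
- cap1: Blue dust cap 1: disc 66 mm across, 4 thick; origin at the centre of its underside (10 mm up on the table), z up. On top two white tabs (16 mm along x, 16 tall) face along y, 40 mm over their outer faces, 27 pinched. Their hooks, 6 to 10 mm below the origin, span 58 mm along y, pinched 45: only pinched they pass a 52 mm mouth. Foot along x underneath, 42 x 12 mm, 10 deep. Fits a tube at any yaw. 50 g.
- cap1_l (a joint): Travel of each tab of cap 1 (its two tabs are geared together): 0 m let go (hooks out), 0.0065 m pinched fully in; each spring pushes out with 2 N at 0 and 8 N pinched; 15 to 25 N of grip pinches and holds it.
- cap2: Blue dust cap 2: disc 66 mm across, 4 thick; origin at the centre of its underside (10 mm up on the table), z up. On top two white tabs (16 mm along x, 16 tall) face along y, 40 mm over their outer faces, 27 pinched. Their hooks, 6 to 10 mm below the origin, span 58 mm along y, pinched 45: only pinched they pass a 52 mm mouth. Foot along x underneath, 42 x 12 mm, 10 deep. Fits a tube at any yaw. 50 g.
- cap2_l (a joint): Travel of each tab of cap 2 (its two tabs are geared together): 0 m let go (hooks out), 0.0065 m pinched fully in; each spring pushes out with 2 N at 0 and 8 N pinched; 15 to 25 N of grip pinches and holds it.
- cap3: Blue dust cap 3: disc 66 mm across, 4 thick; origin at the centre of its underside (10 mm up on the table), z up. On top two white tabs (16 mm along x, 16 tall) face along y, 40 mm over their outer faces, 27 pinched. Their hooks, 6 to 10 mm below the origin, span 58 mm along y, pinched 45: only pinched they pass a 52 mm mouth. Foot along x underneath, 42 x 12 mm, 10 deep. Fits a tube at any yaw. 50 g.
- cap3_l (a joint): Travel of each tab of cap 3 (its two tabs are geared together): 0 m let go (hooks out), 0.0065 m pinched fully in; each spring pushes out with 2 N at 0 and 8 N pinched; 15 to 25 N of grip pinches and holds it.
- cap4: Blue dust cap 4: disc 66 mm across, 4 thick; origin at the centre of its underside (10 mm up on the table), z up. On top two white tabs (16 mm along x, 16 tall) face along y, 40 mm over their outer faces, 27 pinched. Their hooks, 6 to 10 mm below the origin, span 58 mm along y, pinched 45: only pinched they pass a 52 mm mouth. Foot along x underneath, 42 x 12 mm, 10 deep. Fits a tube at any yaw. 50 g.
- cap4_l (a joint): Travel of each tab of cap 4 (its two tabs are geared together): 0 m let go (hooks out), 0.0065 m pinched fully in; each spring pushes out with 2 N at 0 and 8 N pinched; 15 to 25 N of grip pinches and holds it.
- cap5: Blue dust cap 5: disc 66 mm across, 4 thick; origin at the centre of its underside (10 mm up on the table), z up. On top two white tabs (16 mm along x, 16 tall) face along y, 40 mm over their outer faces, 27 pinched. Their hooks, 6 to 10 mm below the origin, span 58 mm along y, pinched 45: only pinched they pass a 52 mm mouth. Foot along x underneath, 42 x 12 mm, 10 deep. Fits a tube at any yaw. 50 g.
- cap5_l (a joint): Travel of each tab of cap 5 (its two tabs are geared together): 0 m let go (hooks out), 0.0065 m pinched fully in; each spring pushes out with 2 N at 0 and 8 N pinched; 15 to 25 N of grip pinches and holds it.
- tray_in (a point): White spares tray, fixed: 100 x 155 mm (x by y), walls 4 mm thick and 16 mm high; this point is the centre of its inner floor, 4 mm above the table.
- shaft_seat (a point): Shutter box, fixed: white, 110 mm square, 34 high, with a dark disc 100 mm across, 6 thick, on top. Point: shaft axis on the disc's top face, 40 mm above the table, the shoulder on which the arm's hub must sit. The brass shaft rises 18 mm from here: a flat-sided tang 18 mm (along x) by 10 mm (y). x points along the disc's red mark and turns with the shaft.
- selector (a joint): Turn of the shutter's shaft: 0 to 1.2 rad, 1.2 being the hard end stop (shutter closed); it grows clockwise seen from above, starts between 0 and 0.25, turns stiffly (0.04 N m) and stays where left.
- handle: Selector arm, 18 mm high throughout: aluminium hub 40 x 34 mm with a through bore 21.4 mm (along x) by 13.4 mm (y); bar 14 mm wide to +x from 20 to 102 mm, then a red end 18 mm wide to 124 mm. Origin on the bore's axis at the underside, z up, x along the bar. 80 to 170 g, centre of mass about 44 mm along x.
- handle_tip (a point): Point in the red end of the selector arm, 120 mm from the bore's axis along its x, 9 mm above its underside.
- oil_a: Small amber dropper bottle, 28 mm across, 62 mm tall, upright; origin at its underside. Bystander.
- oil_b: Small amber dropper bottle, 28 mm across, 62 mm tall, upright; origin at its underside. Bystander.
- objective: Small white microscope objective standing up, 30 mm across, 44 tall; origin at its underside. Bystander.
- filtercube: Black filter cube, 34 mm; origin under its centre. Bystander.

How it is judged:
By the outcome, as a careful person would: the job done as asked, in the order asked, and still so for the second after the job is handed in, with the robot touching nothing.
Of tube1, tube2, tube3, tube4, tube5 only 3 to 5 are there at a start; the rules pass over those that are not, and their reading is None.
At some moment in a run one of cap1, cap2, cap3, cap4, cap5, handle may be knocked a few centimetres aside while the robot is not near it.
Once in a run the grip may slacken for a moment while it holds something.
It also fails if it takes over 208 s, if anything falls off the work surface, if the arm or the gripper's body presses on something with over 40 N, if the wrist force passes 120 N, or if a joint passes its speed limit or range.

## Working session

There is one attempt and no reset: what is moved stays moved. The work goes in short steps, Python scripts to look and compute and a shell command to move; the robot and the scene stay as the last step left them, time stands still between calls to the robot, and variables do not carry over. Pictures are saved under pics/ and viewed, at most 14 in all, crops included, and the job is handed in when it is done.

```bash
ls; mkdir -p pics
python3 - <<'E'
from station import robot
import cv2
for n in("top","scene"):
    p,d=robot.grab_frame(n); cv2.imwrite(f"pics/{n}0.png",p[:,:,::-1]); print({k:v for k,v in robot.camera_model(n).items()})
print(robot.read_state())
E
```

```text
pics
{'fov_y': 50.267450645062155, 'cx': 324.9314165670647, 'cy': 239.61482984067612, 'k1': -0.0730565283246522, 'R': array([[ 0.06105648, -0.99813283, -0.00172016],
       [-0.97037727, -0.05895488, -0.23429101],
       [ 0.23375214,  0.01597418, -0.97216499]]), 't': array([-0.0620012 ,  0.54101574,  1.21698958])}
{'fov_y': 50.84149052795284, 'cx': 318.29770589262563, 'cy': 242.60399580349417, 'k1': 0.011697730873595146, 'R': array([[ 0.68815436,  0.72542753, -0.01408842],
       [ 0.540721  , -0.52569211, -0.65671044],
       [-0.48380201,  0.44430025, -0.75401121]]), 't': array([-0.33660017, -0.26224488,  1.30993096])}
{'t': 0.1, 'joints': array([ 1.00767660e+00,  1.81474156e-01,  1.60792382e+00, -2.27767563e-05,
        1.35378752e+00, -2.06322867e-01]), 'dq': array([ 0.00065048, -0.00173549, -0.00222274, -0.00097688,  0.000862  ,
       -0.00019753]), 'tau': array([-2.08159572e-04, -4.45872045e+01, -3.52236843e+01, -3.71915603e-04,
        4.09369051e-03, -2.91267793e-05]), 'tcp_pos': array([0.20053252, 0.53830416, 0.19546248]), 'eef_rot': array([-2.88591189e-04,  1.77451170e-01,  9.84129284e-01, -7.42378808e-04]), 'ft_force': array([0.46273229, 0.15765112, 0.06103069]), 'torque': array([-0.02781576, -0.00555657,  0.00930748]), 'gripper_force': 0.0, 'width': 0.08550078825587178}
```

View pics/top0.png

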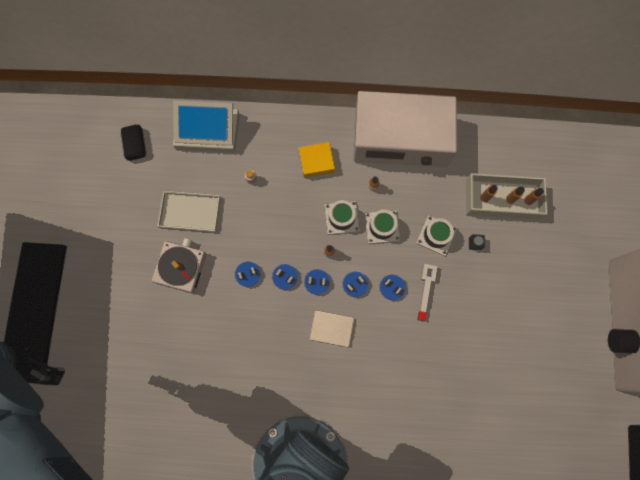

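View pics/scene0.png

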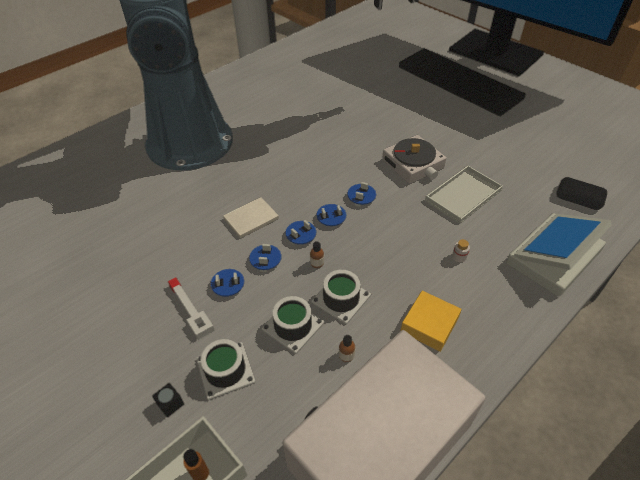

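The top view shows three tubes at (342,215), (383,225) and (437,234), and five caps along row 270–290 from (248,274) to (392,288). The arm has its hub at (430,271) and red end at (422,316). The shutter box is at (178,267) and the spares tray at (190,212).

```bash
cat > h.py <<'E'
import numpy as np, cv2
from station import robot
def cam(n):
    m=robot.camera_model(n); f=240/np.tan(np.radians(m["fov_y"]/2))
    return np.array([[f,0,m["cx"]],[0,f,m["cy"]],[0,0,1]]),np.array([m["k1"],0,0,0.]),np.array(m["R"]),np.array(m["t"])
def rays(n,uv):
    K,D,R,t=cam(n); p=cv2.undistortPoints(np.float64(uv).reshape(-1,1,2),K,D).reshape(-1,2)
    return -R.T@t, np.c_[p,np.ones(len(p))]@R
def plane(n,uv,z):
    c,d=rays(n,uv); return c+d*((z-c[2])/d[:,2])[:,None]
def proj(n,X):
    K,D,R,t=cam(n); return cv2.projectPoints(np.float64(X).reshape(-1,1,3),cv2.Rodrigues(R)[0],t,K,D)[0].reshape(-1,2)
def cloud(n,d):
    v,u=np.mgrid[0:480,0:640]; c,r=rays(n,np.stack([u,v],-1).reshape(-1,2).astype(float))
    P=c+r*d.reshape(-1,1); P[d.ravel()==0]=np.nan
    return P.reshape(480,640,3)
def hsv(p): return cv2.cvtColor(p,cv2.COLOR_RGB2HSV).astype(int)
def blobs(m,amin=20,hull=False):
    cs,_=cv2.findContours(m.astype(np.uint8),cv2.RETR_EXTERNAL,cv2.CHAIN_APPROX_NONE); o=[]
    for c in cs:
        if hull: c=cv2.convexHull(c)
        M=cv2.moments(c)
        if M["m00"]>=amin: o.append((M["m00"],np.array([M["m10"],M["m01"]])/M["m00"],c))
    return o
def blue(p):
    H=hsv(p); return (abs(H[...,0]-110)<14)&(H[...,1]>150)&(H[...,2]>40)
def red(p):
    H=hsv(p); return ((H[...,0]<6)|(H[...,0]>174))&(H[...,1]>140)&(H[...,2]>70)
def caps(n,p):
    out=[]; H=hsv(p)
    for a,c,h in blobs(blue(p),120,True):
        if a>1200: continue
        # disc centre: hull of blue
        X=plane(n,c,.014)[0]
        if not(.2<X[0]<.9 and -.5<X[1]<.5): continue
        m=np.zeros((480,640),np.uint8); cv2.drawContours(m,[h],-1,1,-1)
        w=(m>0)&(H[...,1]<90)&(H[...,2]>110)
        b=sorted(blobs(w,3),key=lambda q:-q[0])[:2]
        yaw=None
        if len(b)==2:
            T=plane(n,[q[1] for q in b],.028); d=T[0]-T[1]; yaw=np.degrees(np.arctan2(d[1],d[0]))%180; X=np.r_[X,T.mean(0)[:2]]
        out.append((X.round(4),None if yaw is None else round(yaw,1),round(a)))
    return out
E
python3 - <<'E'
from h import *
for n in("top","scene"):
    p,d=robot.grab_frame(n); P=cloud(n,d); H=hsv(p)
    np.savez(f"/tmp/{n}.npz",p=p,d=d)
    print(n,"table z",np.nanpercentile(P[200:320,200:420,2],[5,50,95]))
    for c in caps(n,p): print(" cap [disc x,y,z,tabs x,y], tabdir",c)
    rim=(abs(P[...,2]-.05)<.006)&(H[...,2]>120)&(H[...,1]<70)
    rim=cv2.morphologyEx(rim.astype(np.uint8),cv2.MORPH_CLOSE,np.ones((3,3)))
    for a,c,h in blobs(rim,150,True): print(" rim",a,plane(n,c,.05)[0].round(4),np.ptp(plane(n,h.reshape(-1,2),.05),0).round(3))
    for a,c,h in blobs(red(p),8): print(" red",a,c.round(1),plane(n,c,.018)[0].round(4),plane(n,c,.04)[0].round(4))
    br=(abs(H[...,0]-18)<9)&(H[...,1]>150)&(H[...,2]>120)
    for a,c,h in blobs(br,8): print(" brass",a,c.round(1),plane(n,c,.058)[0].round(4))
ims=[]
T=np.load("/tmp/top.npz")["p"];S=np.load("/tmp/scene.npz")["p"]
for I,(u,v) in((T,(125,180)),(T,(375,240)),(S,(375,110)),(S,(140,250))):
    ims.append(cv2.resize(I[v:v+100,u:u+125],(400,300),interpolation=cv2.INTER_CUBIC))
cv2.imwrite("pics/crops1.png",np.vstack([np.hstack(ims[:2]),np.hstack(ims[2:])])[:,:,::-1])
E
```

```text
top table z [-0.00411481  0.00089992  0.03021093]
 cap [disc x,y,z,tabs x,y], tabdir (array([ 0.4423, -0.2067,  0.014 ,  0.4436, -0.2072]), np.float64(53.6), 410)
 cap [disc x,y,z,tabs x,y], tabdir (array([ 0.4441, -0.1115,  0.014 ,  0.445 , -0.1113]), np.float64(129.8), 408)
 cap [disc x,y,z,tabs x,y], tabdir (array([ 0.4445, -0.0133,  0.014 ,  0.4452, -0.0128]), np.float64(87.8), 411)
 cap [disc x,y,z,tabs x,y], tabdir (array([0.4527, 0.0697, 0.014 , 0.4537, 0.0702]), np.float64(61.3), 413)
 cap [disc x,y,z,tabs x,y], tabdir (array([0.4535, 0.166 , 0.014 , 0.4553, 0.167 ]), np.float64(113.2), 406)
 rim 237.0 [ 0.4486 -0.7801  0.05  ] [0.169 0.012 0.   ]
 rim 535.0 [ 0.5882 -0.3202  0.05  ] [0.067 0.067 0.   ]
 rim 531.5 [ 0.6023 -0.1748  0.05  ] [0.069 0.067 0.   ]
 rim 528.5 [ 0.621  -0.0672  0.05  ] [0.068 0.069 0.   ]
 rim 2723.5 [ 0.6997 -0.4989  0.05  ] [0.101 0.202 0.   ]
 red 50.5 [421.6 315.7] [ 0.3731 -0.2831  0.018 ] [ 0.3709 -0.2791  0.04  ]
 red 17.5 [185.3 275.6] [0.4381 0.3242 0.018 ] [0.4348 0.3178 0.04  ]
 brass 21.0 [174.6 264. ] [0.4596 0.3432 0.058 ]
 brass 26.0 
[... 431 characters left out ...]
y,z,tabs x,y], tabdir (array([0.4559, 0.0699, 0.014 , 0.4541, 0.0727]), np.float64(58.7), 424)
 cap [disc x,y,z,tabs x,y], tabdir (array([0.4699, 0.1691, 0.014 ]), None, 185)
 rim 3933.0 [ 0.6918 -0.4452  0.05  ] [0.101 0.133 0.   ]
 rim 1178.5 [ 0.5904 -0.3188  0.05  ] [0.069 0.068 0.   ]
 rim 958.5 [ 0.6049 -0.1749  0.05  ] [0.069 0.068 0.   ]
 rim 846.5 [ 0.6236 -0.0673  0.05  ] [0.069 0.068 0.   ]
 red 57.0 [173.5 282.4] [ 0.3759 -0.2828  0.018 ] [ 0.3934 -0.2882  0.04  ]
 red 9.0 [399.5 150.5] [0.4197 0.3421 0.018 ] [0.436  0.3194 0.04  ]
 brass 1706.0 [432.1 316.6] [ 0.787  -0.0075  0.058 ]
 brass 38.0 [463.  243.2] [0.7232 0.1705 0.058 ]
 brass 8.5 [415.1 144.8] [0.4613 0.3433 0.058 ]
```

View pics/crops1.png

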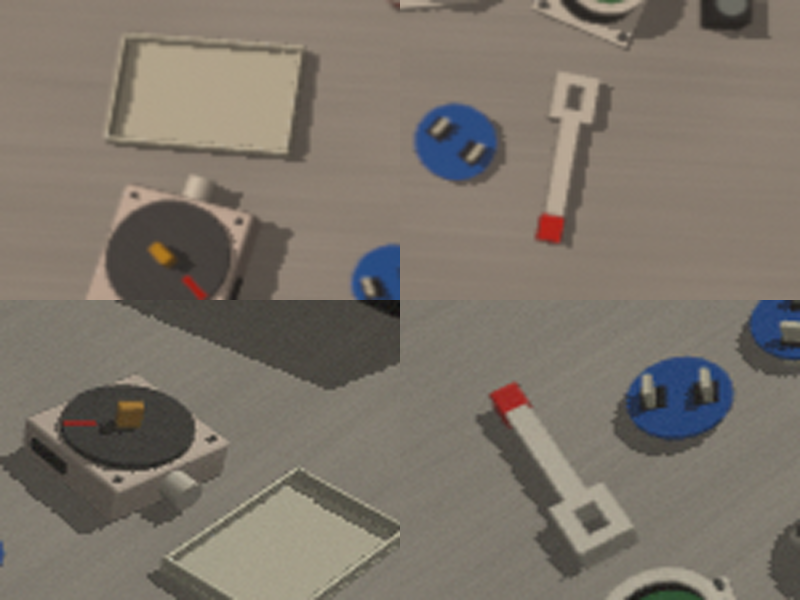

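Crops: the box has its brass tang with the red mark pointing to lower right. The arm's open bore is clear, and two tabs show on each cap. Next I measure the arm, shaft and tray.

```bash
cat >> h.py <<'E'
def handle(n,p,z=.018,near=None):
    H=hsv(p); r=red(p); best=None
    m=((H[...,2]>(150 if n=="top" else 140))&(H[...,1]<60))|r
    m=cv2.morphologyEx(m.astype(np.uint8),cv2.MORPH_OPEN,np.ones((2,2)))
    for a,c,h in blobs(m,100):
        X=plane(n,c,z)[0]
        k=np.zeros((480,640),np.uint8); cv2.drawContours(k,[h],-1,1,-1)
        b=blobs(r&(k>0),25)
        if not b or a>1500: continue
        Y=plane(n,max(b,key=lambda q:q[0])[1],z)[0]; d=Y-X; L=np.linalg.norm(d); u=d/L
        print(n,"handle area",a,"cent",X.round(4),"red",Y.round(4),"dist(.0735)",L.round(4),"yaw",np.degrees(np.arctan2(d[1],d[0])).round(1),"bore from c",(X-u*.0395)[:2].round(4),"from red",(Y-u*.113)[:2].round(4))
def plan(x,y,z,yaw,s=None):
    """tool-y yaw target (deg); prints turn about tool z, then slide in axes after the turn"""
    s=s or robot.read_state(); w,a,b,c=s["eef_rot"]
    R=np.array([[1-2*(b*b+c*c),2*(a*b-w*c),2*(a*c+w*b)],[2*(a*b+w*c),1-2*(a*a+c*c),2*(b*c-w*a)],[2*(a*c-w*b),2*(b*c+w*a),1-2*(a*a+b*b)]])
    cur=np.degrees(np.arctan2(R[1,1],R[0,1])); turn=-((yaw-cur+180)%360-180)
    y0=np.radians(yaw); ty=np.array([np.cos(y0),np.sin(y0),0]); tx=np.array([-np.sin(y0),np.cos(y0),0])*1.0
    tx=np.array([np.cos(y0+np.pi/2),np.sin(y0+np.pi/2),0])
    d=np.array([x,y,z])-s["tcp_pos"]
    print("t %.1f"%s["t"],"cur yaw_y %.1f tilt_z"%cur,R[:,2].round(3),"TURN %.1f deg"%turn,"SLIDE mm x %.1f y %.1f z %.1f"%(1e3*d@tx,1e3*d@ty,-1e3*d[2]),"j6 %.2f w %.4f"%(s["joints"][5],s["width"]))
E
python3 - <<'E'
from h import *
for n in("top","scene"):
    p=np.load(f"/tmp/{n}.npz")["p"]; P=cloud(n,np.load(f"/tmp/{n}.npz")["d"]); H=hsv(p)
    handle(n,p)
    c0=proj(n,[[.46,.343,.04]])[0].astype(int)
    k=np.zeros((480,640),np.uint8); cv2.circle(k,tuple(int(v) for v in c0),45,1,-1)
    dk=(H[...,2]<95)&(abs(P[...,2]-.042)<.012)&(k>0)
    b=max(blobs(dk,100,True),key=lambda q:q[0]); print("disc",plane(n,b[1],.04)[0].round(4),np.ptp(plane(n,b[2].reshape(-1,2),.04),0).round(4))
    hh=red(p)&(k>0); v,u=np.nonzero(hh); Q=plane(n,np.c_[u,v],.04)[:,:2]; q=Q-Q.mean(0); e=np.linalg.svd(q)[2][0]; print("mark",Q.mean(0).round(4),"dir",np.degrees(np.arctan2(e[1],e[0])).round(1))
    br=(abs(H[...,0]-18)<9)&(H[...,1]>110)&(H[...,2]>90)&(k>0)
    for a,c,h in blobs(br,6): print("brass",a,plane(n,c,.058)[0].round(4),plane(n,c,.055)[0].round(4), cv2.minAreaRect(plane(n,h.reshape(-1,2),.058)[:,:2].astype(np.float32)))
    c0=plane(n,[[190,212]],0)[0] if n=="top" else c0
    tr=(P[...,2]<.03)&(H[...,2]>110)&(H[...,1]<75)&(H[...,0]>18)&(H[...,0]<40)
    print("tray approx",plane(n,[[190,212]] if n=="top" else [[464,194]],.008)[0].round(3))
for y in (80,): plan(.44,-.29,.1,y)
E
```

```text
disc [0.4589 0.3415 0.04  ] [0.0964 0.0992 0.    ]
mark [0.4351 0.3181] dir -132.9
brass 30.0 [0.4598 0.3432 0.058 ] [0.4603 0.3441 0.055 ] ((0.4596931040287018, 0.3435966968536377), (0.0204630047082901, 0.012187641113996506), 50.26343536376953)
tray approx [0.611 0.336 0.008]
scene handle area 607.0 cent [ 0.4568 -0.2934  0.018 ] red [ 0.3777 -0.2826  0.018 ] dist(.0735) 0.0799 yaw 172.2 bore from c [ 0.496  -0.2988] from red [ 0.4896 -0.2979]
disc [0.4642 0.3393 0.04  ] [0.1013 0.1062 0.    ]
mark [0.436  0.3194] dir 45.8
brass 15.0 [0.4626 0.343  0.058 ] [0.4604 0.3463 0.055 ] ((0.46373632550239563, 0.3420160412788391), (0.017264459282159805, 0.01127626746892929), 45.392391204833984)
tray approx [0.617 0.337 0.008]
t 0.2 cur yaw_y 69.6 tilt_z [-0.001 -0.001 -1.   ] TURN -10.4 deg SLIDE mm x -379.6 y -774.3 z 95.7 j6 -0.21 w 0.0851
```

Run:
```python
from h import *
p=np.load("/tmp/top.npz")["p"]; H=hsv(p); print(p[271-8,430],p[290,428],p[290,445])
g=cv2.cvtColor(p,cv2.COLOR_RGB2GRAY)[255:330,405:450]; t,b=cv2.threshold(g,0,255,cv2.THRESH_OTSU); print("otsu",t)
k=np.zeros((480,640),bool); k[255:330,405:450]=1
m=k&((cv2.cvtColor(p,cv2.COLOR_RGB2GRAY)>168)|red(p)|((H[...,2]>150)&(H[...,1]>130)))
for a,c,h in blobs(m,100):
    X=plane("top",c,.018)[0]; r=max(blobs(red(p)&k),key=lambda q:q[0])[1]; Y=plane("top",r,.018)[0]; d=Y-X; u=d/np.linalg.norm(d)
    print(a,X,Y,np.linalg.norm(d),np.degrees(np.arctan2(d[1],d[0])),X-u*.0395,Y-u*.113)
    W=plane("top",h.reshape(-1,2),.018)-Y; s=W@u; print("extent along",s.min()+.113,s.max()+.113)
```

```text
[138 125 112] [180 164 146] [138 125 111]
otsu 108.0
```

Run:
```python
from h import *
p=np.load("/tmp/top.npz")["p"]; H=hsv(p)
k=np.zeros((480,640),bool); k[258:330,405:450]=1
m=k&((cv2.cvtColor(p,cv2.COLOR_RGB2GRAY)>145)|red(p)|((H[...,2]>120)&(H[...,1]>130)))
for a,c,h in blobs(m,100):
    X=plane("top",c,.018)[0]; r=max(blobs(red(p)&k),key=lambda q:q[0])[1]; Y=plane("top",r,.018)[0]; d=Y-X; u=d/np.linalg.norm(d)
    print(a,X.round(4),Y.round(4),np.linalg.norm(d).round(4),np.degrees(np.arctan2(d[1],d[0])),X-u*.0395,Y-u*.113)
    W=plane("top",h.reshape(-1,2),.018)-Y; s=W@u; print("extent along",s.min()+.113,s.max()+.113)
```

```text
368.5 [ 0.4457 -0.2941  0.018 ] [ 0.3731 -0.2831  0.018 ] 0.0734 171.37273672880517 [ 0.48472434 -0.3000208   0.018     ] [ 0.48482068 -0.30003542  0.018     ]
extent along -0.02058409106566937 0.12347609573342805
```

Run:
```python
from h import *
plan(.4455,-.2928,.10,81.5)
```

```text
t 0.2 cur yaw_y 69.6 tilt_z [-0.001 -0.001 -1.   ] TURN -11.9 deg SLIDE mm x -365.1 y -786.0 z 95.7 j6 -0.21 w 0.0851
```

```bash
python3 -m creep '[{"slide":[0,0,0],"angular":[0,0,-6],"fingers":120},{"slide":[0,0,0],"angular":[0,0,-5.9],"fingers":120},{"slide":[-15.2e-3,-32.7e-3,4e-3],"angular":[0,0,0],"fingers":120},{"slide":[-15.2e-3,-32.7e-3,4e-3],"angular":[0,0,0],"fingers":120},{"slide":[-15.2e-3,-32.7e-3,4e-3],"angular":[0,0,0],"fingers":120},{"slide":[-15.2e-3,-32.7e-3,4e-3],"angular":[0,0,0],"fingers":120},{"slide":[-15.2e-3,-32.7e-3,4e-3],"angular":[0,0,0],"fingers":120},{"slide":[-15.2e-3,-32.7e-3,4e-3],"angular":[0,0,0],"fingers":120},{"slide":[-15.2e-3,-32.7e-3,4e-3],"angular":[0,0,0],"fingers":120},{"slide":[-15.2e-3,-32.7e-3,4e-3],"angular":[0,0,0],"fingers":120},{"slide":[-15.2e-3,-32.7e-3,4e-3],"angular":[0,0,0],"fingers":120},{"slide":[-15.2e-3,-32.7e-3,4e-3],"angular":[0,0,0],"fingers":120}]'
python3 -m creep '[{"slide":[-15.2e-3,-32.7e-3,4e-3],"angular":[0,0,0],"fingers":120},{"slide":[-15.2e-3,-32.7e-3,4e-3],"angular":[0,0,0],"fingers":120},{"slide":[-15.2e-3,-32.7e-3,4e-3],"angular":[0,0,0],"fingers":120},{"slide":[-15.2e-3,-32.7e-3,4e-3],"angular":[0,0,0],"fingers":120},{"slide":[-15.2e-3,-32.7e-3,4e-3],"angular":[0,0,0],"fingers":120},{"slide":[-15.2e-3,-32.7e-3,4e-3],"angular":[0,0,0],"fingers":120},{"slide":[-15.2e-3,-32.7e-3,4e-3],"angular":[0,0,0],"fingers":120},{"slide":[-15.2e-3,-32.7e-3,4e-3],"angular":[0,0,0],"fingers":120},{"slide":[-15.2e-3,-32.7e-3,4e-3],"angular":[0,0,0],"fingers":120},{"slide":[-15.2e-3,-32.7e-3,4e-3],"angular":[0,0,0],"fingers":120},{"slide":[-15.2e-3,-32.7e-3,4e-3],"angular":[0,0,0],"fingers":120},{"slide":[0,0,0],"angular":[0,0,0],"fingers":120}]'
python3 - <<'E'
from h import *
plan(.4455,-.2928,.10,81.5)
p,d=robot.grab_frame("scene"); np.savez("/tmp/s.npz",p=p,d=d); handle("scene",p)
p,d=robot.grab_frame("top"); print([b[1] for b in blobs(red(p),20)])
E
```

```text
t: 1.2
tcp_pos: [0.3025, 0.1914, 0.1562]
eef_rot: [0.0, 0.074, 0.997, 0.0]
ft_force: [1.1, -0.5, -0.8]
width: 0.0456
gripper_force: 0.0
t: 2.2
tcp_pos: [0.4158, -0.1935, 0.1121]
eef_rot: [0.001, 0.076, 0.997, -0.001]
ft_force: [-1.0, 0.4, 0.3]
width: 0.045
gripper_force: 0.0
t 2.2 cur yaw_y 81.2 tilt_z [ 0.001 -0.003 -1.   ] TURN -0.3 deg SLIDE mm x -44.1 y -93.8 z 12.1 j6 -2.11 w 0.0450
[]
```

```bash
python3 -m creep '[{"slide":[-14.7e-3,-31.3e-3,0],"angular":[0,0,0],"fingers":120},{"slide":[-14.7e-3,-31.3e-3,0],"angular":[0,0,0],"fingers":120},{"slide":[-14.7e-3,-31.3e-3,0],"angular":[0,0,0],"fingers":120},{"slide":[0,0,0],"angular":[0,0,0],"fingers":120},{"slide":[0,0,0],"angular":[0,0,0],"fingers":120}]'
python3 - <<'E'
from h import *
plan(.4455,-.2928,.003,81.5)
p,d=robot.grab_frame("scene"); np.savez("/tmp/s.npz",p=p,d=d); handle("scene",p)
cv2.imwrite("pics/s1.png",p[:,:,::-1])
E
```

```text
t: 2.72
tcp_pos: [0.4441, -0.287, 0.1122]
eef_rot: [-0.0, 0.075, 0.997, 0.0]
ft_force: [-0.1, 0.8, -0.2]
width: 0.0454
gripper_force: 0.0
t 2.7 cur yaw_y 81.4 tilt_z [-0.     0.001 -1.   ] TURN -0.1 deg SLIDE mm x -2.2 y -5.6 z 109.2 j6 -2.22 w 0.0454
scene handle area 635.0 cent [ 0.4573 -0.2933  0.018 ] red [ 0.3776 -0.2825  0.018 ] dist(.0735) 0.0805 yaw 172.2 bore from c [ 0.4965 -0.2987] from red [ 0.4896 -0.2977]
```

View pics/s1.png

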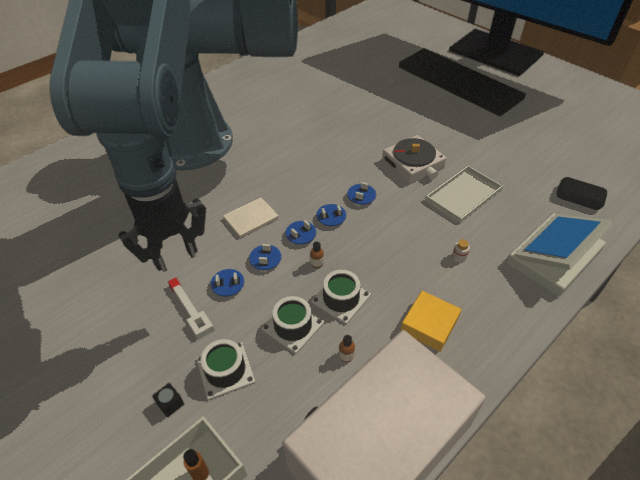

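The arm handle is unmoved and the gripper hangs above its bar, so I descend and grip.

```bash
python3 -m creep '[{"slide":[-2.2e-3,-5.6e-3,21e-3],"angular":[0,0,0],"fingers":120},{"slide":[0,0,25e-3],"angular":[0,0,0],"fingers":120},{"slide":[0,0,25e-3],"angular":[0,0,0],"fingers":120},{"slide":[0,0,25e-3],"angular":[0,0,0],"fingers":120},{"slide":[0,0,12e-3],"angular":[0,0,0],"fingers":120},{"slide":[0,0,0],"angular":[0,0,0],"fingers":255},{"slide":[0,0,0],"angular":[0,0,0],"fingers":255},{"slide":[0,0,0],"angular":[0,0,0],"fingers":255},{"slide":[0,0,0],"angular":[0,0,0],"fingers":255},{"slide":[0,0,0],"angular":[0,0,0],"fingers":255},{"slide":[0,0,0],"angular":[0,0,0],"fingers":255},{"slide":[0,0,0],"angular":[0,0,0],"fingers":255}]'
```

```text
t: 3.77
tcp_pos: [0.4458, -0.2933, 0.005]
eef_rot: [0.0, 0.075, 0.997, -0.0]
ft_force: [1.5, -0.8, -0.8]
width: -0.0
gripper_force: 0.0
```

Run:
```python
from h import *
plan(.4455,-.2928,.003,81.5)
p,d=robot.grab_frame("scene"); q,_=robot.grab_frame("top")
cv2.imwrite("pics/s2.png",np.hstack([cv2.resize(p[220:370,100:250],(400,400)),cv2.resize(q[225:345,360:480],(400,400))])[:,:,::-1])
```

```text
t 3.8 cur yaw_y 81.5 tilt_z [ 0.001 -0.001 -1.   ] TURN -0.0 deg SLIDE mm x 0.4 y 0.5 z 2.0 j6 -2.23 w -0.0000
```

View pics/s2.png

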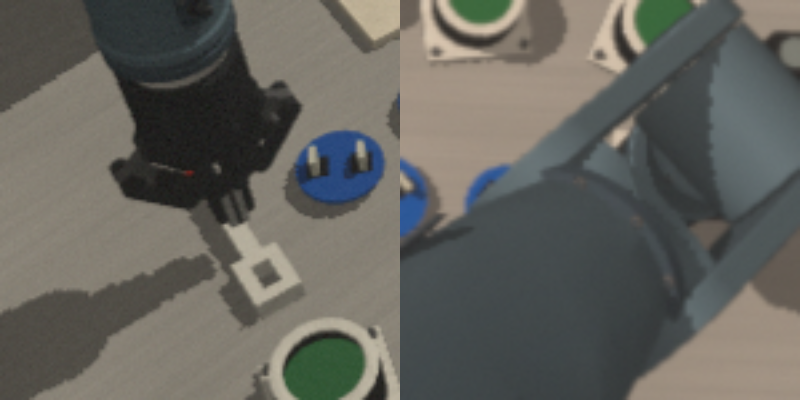

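```bash
python3 -m creep '[{"slide":[0,0,0],"angular":[0,0,0],"fingers":255},{"slide":[0,0,-10e-3],"angular":[0,0,0],"fingers":255},{"slide":[0,0,-20e-3],"angular":[0,0,0],"fingers":255},{"slide":[0,0,-20e-3],"angular":[0,0,0],"fingers":255},{"slide":[0,0,0],"angular":[0,0,0],"fingers":255},{"slide":[0,0,0],"angular":[0,0,0],"fingers":255}]'
python3 - <<'E'
from h import *
p,d=robot.grab_frame("scene"); 
cv2.imwrite("pics/s3.png",cv2.resize(p[220:370,100:250],(600,600))[:,:,::-1])
E
```

```text
t: 4.37
tcp_pos: [0.4464, -0.2939, 0.056]
eef_rot: [0.001, 0.074, 0.997, -0.001]
ft_force: [-0.5, 0.8, -0.7]
width: -0.0001
gripper_force: 0.0
```

View pics/s3.png

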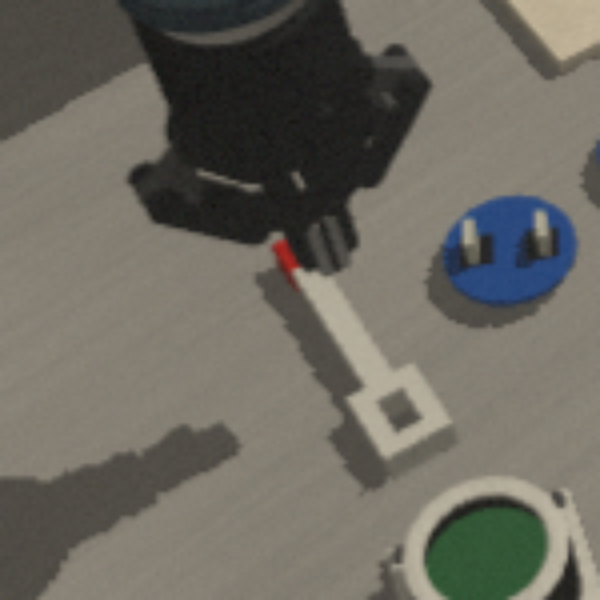

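Run:
```python
from h import *
for X in ([.4464,-.2939,.056],[.4455,-.2928,.018],[.4455,-.2928,.005],[.487,-.299,.018],[.374,-.283,.018]):
    q=proj("scene",X)[0]; print(X,q.round(1),((q-[100,220])*4).round(),proj("top",X)[0].round(1))
```

```text
[0.4464, -0.2939, 0.056] [184.7 295.8] [339. 303.] [429.3 284.9]
[0.4455, -0.2928, 0.018] [189.3 306.8] [357. 347.] [426.  287.4]
[0.4455, -0.2928, 0.005] [190.7 310.6] [363. 363.] [425.  288.1]
[0.487, -0.299, 0.018] [199.2 322.4] [397. 410.] [428.6 271.5]
[0.374, -0.283, 0.018] [172.8 281.9] [291. 248.] [421.6 315.3]
```

Run:
```python
from h import *
p,d=robot.grab_frame("scene"); P=cloud("scene",d)
# points near TCP xy, above table
m=(np.hypot(P[...,0]-.4464,P[...,1]+.2939)<.06)&(P[...,2]>.035)&(P[...,2]<.2)
v,u=np.nonzero(m); Q=P[m]; o=np.argsort(Q[:,2])[:25]
for i in o[::3]: print(u[i],v[i],Q[i].round(3),p[v[i],u[i]])
for z in (.05,.06,.07,.08,.09,.1):
    k=abs(Q[:,2]-z)<.005; print(z,k.sum(),Q[k].mean(0).round(3) if k.any() else "", np.ptp(Q[k],0).round(3) if k.any() else "")
print(P[275:295:3,182].round(3))
```

```text
180 287 [ 0.451 -0.298  0.091] [105 101  92]
188 285 [ 0.458 -0.286  0.093] [122 117 107]
183 288 [ 0.458 -0.296  0.093] [108 105  95]
183 287 [ 0.457 -0.295  0.095] [71 67 63]
179 286 [ 0.451 -0.299  0.095] [42 40 38]
184 286 [ 0.458 -0.293  0.097] [39 33 32]
181 288 [ 0.459 -0.299  0.097] [79 75 70]
186 284 [ 0.458 -0.288  0.098] [82 79 72]
187 282 [ 0.455 -0.285  0.098] [60 59 57]
0.05 0  
0.06 0  
0.07 0  
0.08 0  
0.09 10 [ 0.457 -0.293  0.093] [0.008 0.012 0.004]
0.1 53 [ 0.455 -0.293  0.1  ] [0.019 0.025 0.01 ]
[[ 0.459 -0.29   0.126]
 [ 0.459 -0.292  0.12 ]
 [ 0.458 -0.293  0.112]
 [ 0.457 -0.295  0.103]
 [ 0.457 -0.297  0.097]
 [ 0.404 -0.281  0.02 ]
 [ 0.409 -0.285  0.019]]
```

The depth shows the shut tips about 35 mm above the reported TCP height, though x and y agree. That is why the grip closed above the bar. I'll descend further, in stages, watching the force.

```bash
python3 -m creep '[{"slide":[0,0,0],"angular":[0,0,0],"fingers":130},{"slide":[0,0,0],"angular":[0,0,0],"fingers":130},{"slide":[0,0,0],"angular":[0,0,0],"fingers":130},{"slide":[0,0,0],"angular":[0,0,0],"fingers":130},{"slide":[0,0,25e-3],"angular":[0,0,0],"fingers":130},{"slide":[0,0,25e-3],"angular":[0,0,0],"fingers":130},{"slide":[0,0,12e-3],"angular":[0,0,0],"fingers":130},{"slide":[0,0,6e-3],"angular":[0,0,0],"fingers":130},{"slide":[0,0,6e-3],"angular":[0,0,0],"fingers":130},{"slide":[0,0,0],"angular":[0,0,0],"fingers":130}]'
python3 -m creep '[{"slide":[0,0,6e-3],"angular":[0,0,0],"fingers":130},{"slide":[0,0,0],"angular":[0,0,0],"fingers":130}]'
python3 - <<'E'
from h import *
p,d=robot.grab_frame("scene"); P=cloud("scene",d); s=robot.read_state(); print(s["tcp_pos"])
m=(np.hypot(P[...,0]-.4464,P[...,1]+.2939)<.06)&(P[...,2]>.03)&(P[...,2]<.2)
cv2.imwrite("pics/s4.png",cv2.resize(p[220:370,100:250],(600,600))[:,:,::-1])
E
```

```text
t: 5.3
tcp_pos: [0.4452, -0.2928, -0.0203]
eef_rot: [-0.0, 0.075, 0.997, 0.0]
ft_force: [0.0, 0.4, -1.2]
width: 0.0418
gripper_force: 0.0
t: 5.47
tcp_pos: [0.4457, -0.2932, -0.0256]
eef_rot: [0.0, 0.074, 0.997, -0.0]
ft_force: [-0.6, 0.0, -0.2]
width: 0.0418
gripper_force: 0.0
[ 0.44570168 -0.2931972  -0.02539826]
```

View pics/s4.png

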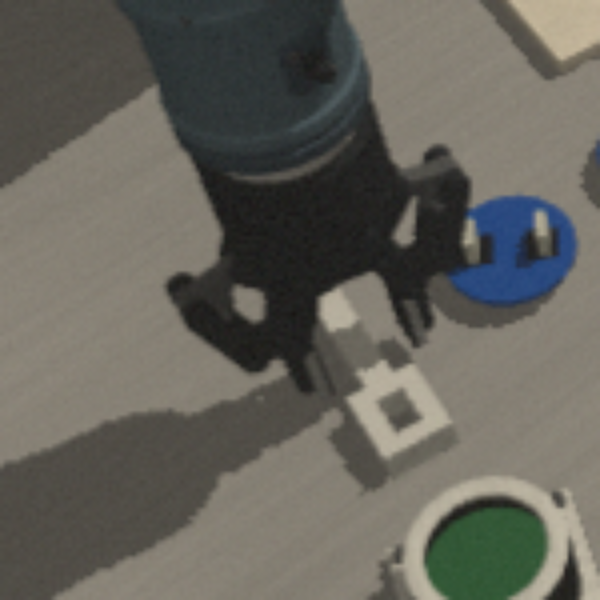

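The fingers straddle the bar, so I close.

```bash
python3 -m creep '[{"slide":[0,0,0],"angular":[0,0,0],"fingers":255},{"slide":[0,0,0],"angular":[0,0,0],"fingers":255},{"slide":[0,0,0],"angular":[0,0,0],"fingers":255},{"slide":[0,0,0],"angular":[0,0,0],"fingers":255},{"slide":[0,0,0],"angular":[0,0,0],"fingers":255},{"slide":[0,0,0],"angular":[0,0,0],"fingers":255}]'
python3 -m creep '[{"slide":[0,0,-10e-3],"angular":[0,0,0],"fingers":255},{"slide":[0,0,-30e-3],"angular":[0,0,0],"fingers":255},{"slide":[0,0,-35e-3],"angular":[0,0,0],"fingers":255},{"slide":[0,0,-35e-3],"angular":[0,0,0],"fingers":255},{"slide":[0,0,-30e-3],"angular":[0,0,0],"fingers":255},{"slide":[0,0,0],"angular":[0,0,0],"fingers":255},{"slide":[0,0,0],"angular":[0,0,0],"fingers":255}]'
python3 - <<'E'
from h import *
p,d=robot.grab_frame("scene"); P=cloud("scene",d); s=robot.read_state(); print(s["tcp_pos"],s["gripper_force"])
cv2.imwrite("pics/s5.png",cv2.resize(p[150:350,80:280],(600,600))[:,:,::-1])
# table-plane: target grip pt for bar at yaw -134 with bore at shaft
u=np.array([np.cos(np.radians(-134)),np.sin(np.radians(-134))]); t=np.array([.4605,.3427])+.042*u; print(t)
plan(t[0],t[1],.14,136)
E
```

```text
t: 6.02
tcp_pos: [0.4459, -0.2934, -0.0249]
eef_rot: [0.0, 0.074, 0.997, -0.0]
ft_force: [-0.9, 1.2, 5.9]
width: 0.0118
gripper_force: 59.8
t: 6.6
tcp_pos: [0.4467, -0.2941, 0.1169]
eef_rot: [0.002, 0.074, 0.997, -0.002]
ft_force: [0.4, 0.8, -1.2]
width: 0.0118
gripper_force: 59.0
[ 0.44550208 -0.29296012  0.11484735] 58.99407148361206
[0.43132435 0.31248773]
t 6.7 cur yaw_y 81.5 tilt_z [ 0.001 -0.001 -1.   ] TURN -54.5 deg SLIDE mm x -425.7 y 430.8 z -25.2 j6 -2.23 w 0.0120
```

View pics/s5.png

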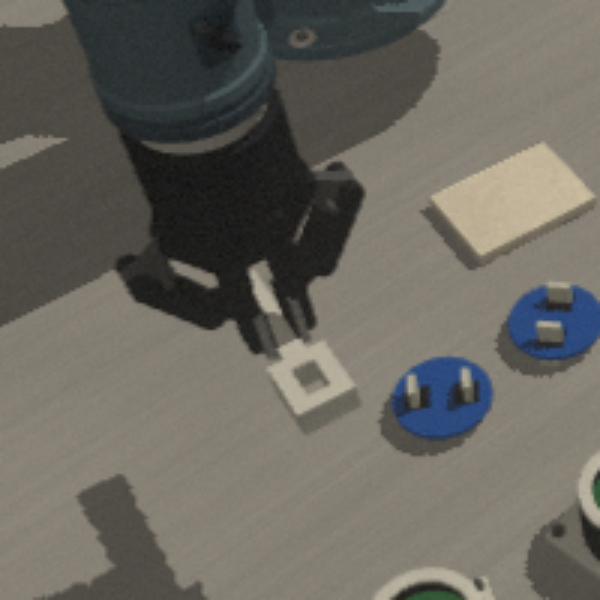

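The arm is gripped and lifted level. Now to the shaft.

```bash
python3 -m creep '[{"slide":[0,0,0],"angular":[0,0,-6.8],"fingers":255},{"slide":[0,0,0],"angular":[0,0,-6.8],"fingers":255},{"slide":[0,0,0],"angular":[0,0,-6.8],"fingers":255},{"slide":[0,0,0],"angular":[0,0,-6.8],"fingers":255},{"slide":[0,0,0],"angular":[0,0,-6.8],"fingers":255},{"slide":[0,0,0],"angular":[0,0,-6.8],"fingers":255},{"slide":[0,0,0],"angular":[0,0,-6.8],"fingers":255},{"slide":[0,0,0],"angular":[0,0,-6.9],"fingers":255},{"slide":[0,0,0],"angular":[0,0,0],"fingers":255}]'
python3 -m creep '[{"slide":[-17e-3,17e-3,0],"angular":[0,0,0],"fingers":255},{"slide":[-21e-3,21e-3,0],"angular":[0,0,0],"fingers":255},{"slide":[-21e-3,21e-3,0],"angular":[0,0,0],"fingers":255},{"slide":[-21e-3,21e-3,0],"angular":[0,0,0],"fingers":255},{"slide":[-21e-3,21e-3,0],"angular":[0,0,0],"fingers":255},{"slide":[-21e-3,21e-3,0],"angular":[0,0,0],"fingers":255},{"slide":[-21e-3,21e-3,0],"angular":[0,0,0],"fingers":255},{"slide":[-21e-3,21e-3,0],"angular":[0,0,0],"fingers":255},{"slide":[-21e-3,21e-3,0],"angular":[0,0,0],"fingers":255},{"slide":[-21e-3,21e-3,0],"angular":[0,0,0],"fingers":255},{"slide":[-21e-3,21e-3,0],"angular":[0,0,0],"fingers":255},{"slide":[-21e-3,21e-3,0],"angular":[0,0,0],"fingers":255}]'
python3 -m creep '[{"slide":[-21e-3,21e-3,0],"angular":[0,0,0],"fingers":255},{"slide":[-21e-3,21e-3,0],"angular":[0,0,0],"fingers":255},{"slide":[-21e-3,21e-3,0],"angular":[0,0,0],"fingers":255},{"slide":[-21e-3,21e-3,0],"angular":[0,0,0],"fingers":255},{"slide":[-21e-3,21e-3,0],"angular":[0,0,0],"fingers":255},{"slide":[-21e-3,21e-3,0],"angular":[0,0,0],"fingers":255},{"slide":[-21e-3,21e-3,0],"angular":[0,0,0],"fingers":255},{"slide":[0,0,0],"angular":[0,0,0],"fingers":255},{"slide":[0,0,0],"angular":[0,0,0],"fingers":255}]'
python3 - <<'E'
from h import *
plan(.4313,.3125,.06,136)
E
```

```text
t: 7.4
tcp_pos: [0.4529, -0.2825, 0.1118]
eef_rot: [-0.009, -0.382, 0.924, -0.002]
ft_force: [0.0, 0.7, -0.9]
width: 0.0124
gripper_force: 38.2
t: 8.4
tcp_pos: [0.4524, 0.0674, 0.1081]
eef_rot: [-0.009, -0.382, 0.924, -0.003]
ft_force: [0.1, -0.6, -1.1]
width: 0.0118
gripper_force: 63.0
t: 9.15
tcp_pos: [0.4528, 0.2746, 0.1051]
eef_rot: [-0.01, -0.383, 0.924, -0.004]
ft_force: [0.1, -0.2, -1.5]
width: 0.012
gripper_force: 63.0
t 9.2 cur yaw_y 135.1 tilt_z [-0.015 -0.014 -1.   ] TURN -0.9 deg SLIDE mm x -12.4 y 41.8 z 45.1 j6 -2.03 w 0.0120
```

```bash
cat >> h.py <<'E'
from scipy.spatial.transform import Rotation as Ro
def rotfix(yaw):
    s=robot.read_state(); w,a,b,c=s["eef_rot"]; R=Ro.from_quat([a,b,c,w]); y=np.radians(yaw)
    D=np.array([[-np.sin(y),np.cos(y),0],[np.cos(y),np.sin(y),0],[0,0,-1.]]); D=np.c_[[np.cos(y+np.pi/2)*1.,np.sin(y+np.pi/2),0],[np.cos(y),np.sin(y),0],[0,0,-1.]]
    print("det",np.linalg.det(D).round(2),"rotvec tool deg",np.degrees((R.inv()*Ro.from_matrix(D)).as_rotvec()).round(2))
def handseg(n,z):
    """held/seated arm seen by n: red end centroid on plane z (top face)"""
E
python3 - <<'E'
from h import *
rotfix(136); print(robot.read_state()["joints"].round(2))
for n in("scene","top"):
    p,d=robot.grab_frame(n); np.savez(f"/tmp/{n}.npz",p=p,d=d)
p=np.load("/tmp/scene.npz")["p"];q=np.load("/tmp/top.npz")["p"]
cv2.imwrite("pics/s6.png",np.hstack([cv2.resize(p[90:240,330:480],(400,400)),cv2.resize(q[190:340,120:270],(400,400))])[:,:,::-1])
E
```

```text
det 1.0 rotvec tool deg [ 0.06 -1.19 -0.92]
[ 0.33  0.2   1.78 -0.01  1.18 -2.03]
```

View pics/s6.png

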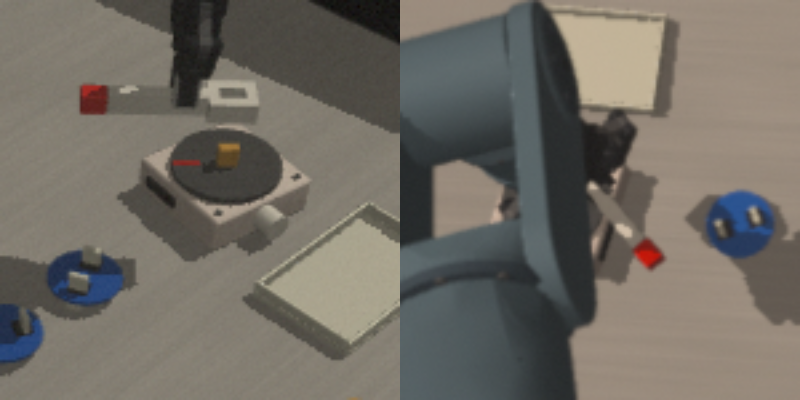

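```bash
python3 -m creep '[{"slide":[0,0,0],"angular":[0.06,-1.19,-0.92],"fingers":255},{"slide":[-3e-3,10.5e-3,0],"angular":[0,0,0],"fingers":255},{"slide":[-3e-3,10.5e-3,10e-3],"angular":[0,0,0],"fingers":255},{"slide":[-3e-3,10.5e-3,20e-3],"angular":[0,0,0],"fingers":255},{"slide":[-3e-3,10.3e-3,25e-3],"angular":[0,0,0],"fingers":255},{"slide":[0,0,0],"angular":[0,0,0],"fingers":255},{"slide":[0,0,0],"angular":[0,0,0],"fingers":255},{"slide":[0,0,0],"angular":[0,0,0],"fingers":255}]'
python3 - <<'E'
from h import *
plan(.4313,.3125,.05,136); rotfix(136)
zt=robot.read_state()["tcp_pos"][2]+.0249+.018
for n in("scene","top"):
    p,d=robot.grab_frame(n); np.savez(f"/tmp/{n}.npz",p=p,d=d)
    for b in blobs(red(p),20): print(n,"red",b[0],b[1].round(1),plane(n,b[1],zt)[0].round(4))
p=np.load("/tmp/scene.npz")["p"];q=np.load("/tmp/top.npz")["p"]
cv2.imwrite("pics/s7.png",np.hstack([cv2.resize(p[100:200,350:450],(400,400)),cv2.resize(q[220:320,140:240],(400,400))])[:,:,::-1])
E
```

```text
t: 9.92
tcp_pos: [0.4331, 0.3117, 0.0521]
eef_rot: [0.002, -0.389, 0.921, -0.0]
ft_force: [-0.5, 0.1, -1.8]
width: 0.0119
gripper_force: 63.0
t 9.9 cur yaw_y 135.8 tilt_z [ 0.003  0.001 -1.   ] TURN -0.2 deg SLIDE mm x 0.7 y 1.8 z 2.1 j6 -1.97 w 0.0119
det 1.0 rotvec tool deg [-0.1   0.16 -0.16]
scene red 66.0 [367.9 136.3] [0.3925 0.2503 0.095 ]
top red 52.0 [201.5 294.7] [0.383  0.2573 0.095 ]
```

View pics/s7.png

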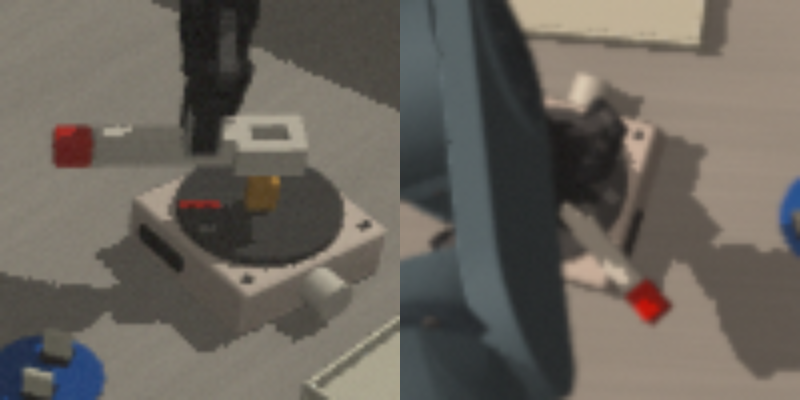

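Run:
```python
from h import *
S=4
p=np.load("/tmp/scene.npz")["p"]; x0,y0=385,100
c=cv2.resize(p[y0:y0+70,x0:x0+60],None,fx=S,fy=S,interpolation=cv2.INTER_CUBIC)
full=lambda uv:(np.asarray(uv)+.5)/S-.5+[x0,y0]
H=hsv(c); br=(abs(H[...,0]-18)<9)&(H[...,1]>110)&(H[...,2]>90)
b=max(blobs(br,20),key=lambda q:q[0]); cb=full(b[2].reshape(-1,2)); print("tang bbox",cb.min(0),cb.max(0),"cent",full(b[1]))
for X in [(.4605,.3427)]:
    y=np.radians(-134); u=np.array([np.cos(y),np.sin(y)]); w=np.array([-u[1],u[0]])
    C=[np.r_[np.array(X)+a*.009*u+e*.005*w,z] for a in(-1,1) for e in(-1,1) for z in(.04,.058)]
    q=proj("scene",C); hull=cv2.convexHull(q.astype(np.float32)); M=cv2.moments(hull); print("pred bbox",q.min(0),q.max(0),"cent",M["m10"]/M["m00"],M["m01"]/M["m00"])
    q0=np.array([M["m10"]/M["m00"],M["m01"]/M["m00"]]); d=plane("scene",full(b[1]),.049)[0]-plane("scene",q0,.049)[0]; print("shift",d.round(4),"axis",np.array(X)+d[:2])
zt=robot.read_state()["tcp_pos"][2]+.0249+.018
g=cv2.cvtColor(c,cv2.COLOR_RGB2GRAY); hub=(g>140)
cs,hi=cv2.findContours(hub.astype(np.uint8),cv2.RETR_CCOMP,cv2.CHAIN_APPROX_NONE)
for k,(ct,h) in enumerate(zip(cs,hi[0])):
    M=cv2.moments(ct)
    if M["m00"]>60: m=full([M["m10"]/M["m00"],M["m01"]/M["m00"]]); print("hole" if h[3]>=0 else "outer",M["m00"]/16,m.round(2),plane("scene",m,zt)[0].round(4))
s=robot.read_state(); print(s["tcp_pos"],zt)
# expected hole from tcp
u=np.array([np.cos(np.radians(-134.2)),np.sin(np.radians(-134.2))]); e=s["tcp_pos"][:2]-.0415*u; print("expected bore",e,proj("scene",[*e,zt]))
```

```text
tang bbox [411.875 143.625] [419.375 147.125] cent [416.10127315 145.17491319]
pred bbox [409.72105596 143.40793979] [418.78251117 152.15472367] cent 414.2320007785838 147.77573338346073
shift [-0.0032  0.0108  0.    ] axis [0.45732908 0.35351786]
outer 13.0625 [430.58 168.18] [0.5628 0.2634 0.0959]
outer 135.6875 [430.19 160.86] [0.5471 0.282  0.0959]
hole 9.875 [440.59 155.85] [0.5525 0.3115 0.0959]
outer 44.40625 [389.58 149.26] [0.4591 0.2493 0.0959]
outer 160.65625 [416.57 132.63] [0.4626 0.3391 0.0959]
hole 40.25 [417.05 132.66] [0.4635 0.3398 0.0959]
[0.43410679 0.311837   0.05302669] 0.095926694868249
expected bore [0.46303914 0.34158879] [[417.40566011 132.24107068]]
```

Run:
```python
from h import *
S=4; y=np.radians(-134); u=np.array([np.cos(y),np.sin(y)]); w=np.array([-u[1],u[0]])
for n,(x0,y0) in(("scene",(400,130)),("top",(160,250))):
    p=cv2.imread(f"pics/{n}0.png")[:,:,::-1]
    c=np.ascontiguousarray(cv2.resize(p[y0:y0+35,x0:x0+35],None,fx=S,fy=S,interpolation=cv2.INTER_CUBIC))
    full=lambda uv:(np.asarray(uv)+.5)/S-.5+[x0,y0]
    H=hsv(c); br=(abs(H[...,0]-18)<10)&(H[...,1]>115)&(H[...,2]>65)
    b=max(blobs(br,20),key=lambda q:q[0]); cb=full(b[2].reshape(-1,2)); print(n,b[0]/16,"bbox",cb.min(0),cb.max(0),"cent",full(b[1]))
    X=np.array([.4605,.3427])
    for i in range(3):
        C=[np.r_[X+a*.009*u+e*.005*w,z] for a in(-1,1) for e in(-1,1) for z in(.04,.058)]
        q=proj(n,C); M=cv2.moments(cv2.convexHull(q.astype(np.float32))); q0=np.array([M["m10"],M["m01"]])/M["m00"]
        if i==0: print("pred",M["m00"],q.min(0),q.max(0),q0)
        X=X+(plane(n,full(b[1]),.049)-plane(n,q0,.049))[0,:2]
    print("axis",X.round(4))
```

```text
scene 62.03125 bbox [410.875 143.375] [419.375 151.875] cent [415.11710747 147.45686398]
pred 71.56774342246354 [409.72105596 143.40793979] [418.78251117 152.15472367] [414.23200078 147.77573338]
axis [0.4612 0.3451]
top 43.375 bbox [170.875 260.125] [179.375 268.375] cent [175.19368396 264.28404179]
pred 41.41818899218924 [171.13342264 259.77921422] [180.62613289 268.92282838] [175.87797443 264.36472591]
axis [0.4606 0.3445]
```

```bash
python3 -m creep '[{"slide":[-1.3e-3,4.4e-3,0],"angular":[0,0,0],"fingers":255},{"slide":[0,0,8e-3],"angular":[0,0,0],"fingers":255},{"slide":[0,0,6e-3],"angular":[0,0,0],"fingers":255},{"slide":[0,0,0],"angular":[0,0,0],"fingers":255},{"slide":[0,0,0],"angular":[0,0,0],"fingers":255}]'
python3 -m creep '[{"slide":[0,0,3e-3],"angular":[0,0,0],"fingers":255},{"slide":[0,0,3e-3],"angular":[0,0,0],"fingers":255},{"slide":[0,0,0],"angular":[0,0,0],"fingers":255}]'
python3 -m creep '[{"slide":[0,0,2e-3],"angular":[0,0,0],"fingers":255},{"slide":[0,0,2e-3],"angular":[0,0,0],"fingers":255},{"slide":[0,0,0],"angular":[0,0,0],"fingers":255}]'
```

```text
t: 10.43
tcp_pos: [0.43, 0.3153, 0.0369]
eef_rot: [0.001, -0.389, 0.921, -0.0]
ft_force: [-0.4, 0.4, -1.4]
width: 0.0122
gripper_force: 63.1
t: 10.68
tcp_pos: [0.4302, 0.3155, 0.031]
eef_rot: [0.001, -0.389, 0.921, -0.0]
ft_force: [-0.1, 0.4, -0.1]
width: 0.0118
gripper_force: 63.1
t: 10.93
tcp_pos: [0.4303, 0.3156, 0.0272]
eef_rot: [0.001, -0.389, 0.921, -0.0]
ft_force: [-0.4, -0.1, -1.5]
width: 0.0119
gripper_force: 63.1
```

Underside is about 6 mm past the tang's top with no force, so it is threading. Continuing down.

```bash
python3 -m creep '[{"slide":[0,0,3e-3],"angular":[0,0,0],"fingers":255},{"slide":[0,0,3e-3],"angular":[0,0,0],"fingers":255},{"slide":[0,0,0],"angular":[0,0,0],"fingers":255}]'
python3 -m creep '[{"slide":[0,0,3e-3],"angular":[0,0,0],"fingers":255},{"slide":[0,0,1.5e-3],"angular":[0,0,0],"fingers":255},{"slide":[0,0,0],"angular":[0,0,0],"fingers":255}]'
python3 -m creep '[{"slide":[0,0,1.5e-3],"angular":[0,0,0],"fingers":255},{"slide":[0,0,0],"angular":[0,0,0],"fingers":255}]'
python3 - <<'E'
from h import *
zt=.058
p,d=robot.grab_frame("scene"); np.savez("/tmp/scene.npz",p=p,d=d)
cv2.imwrite("pics/s8.png",cv2.resize(p[100:200,350:450],(500,500))[:,:,::-1])
E
```

```text
t: 11.18
tcp_pos: [0.4302, 0.3155, 0.021]
eef_rot: [0.001, -0.389, 0.921, -0.0]
ft_force: [0.2, -0.1, -0.8]
width: 0.0118
gripper_force: 63.1
t: 11.43
tcp_pos: [0.4303, 0.3156, 0.0167]
eef_rot: [0.001, -0.389, 0.921, -0.0]
ft_force: [0.2, -0.5, -0.7]
width: 0.012
gripper_force: 63.1
t: 11.6
tcp_pos: [0.4306, 0.3156, 0.0155]
eef_rot: [0.001, -0.389, 0.921, -0.0]
ft_force: [-0.8, 0.5, -1.1]
width: 0.0117
gripper_force: 63.1
```

View pics/s8.png

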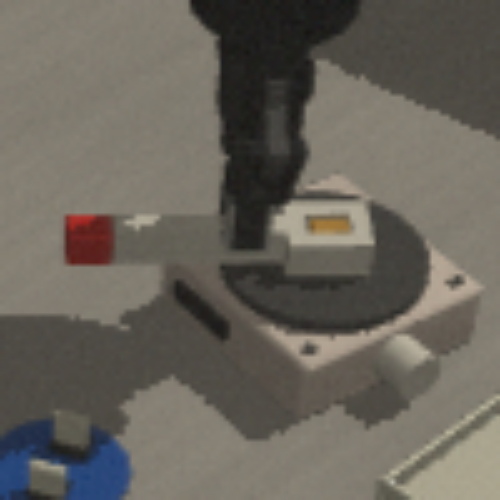

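The arm sits on the shaft with brass showing in the bore. I press lightly down, then turn clockwise along the arc.

```bash
python3 -m creep '[{"slide":[0,0,0.8e-3],"angular":[0,0,0],"fingers":255},{"slide":[0,0,0],"angular":[0,0,0],"fingers":255},{"slide":[-0.23e-3,4.4e-3,0],"angular":[0,0,6],"fingers":255},{"slide":[-0.23e-3,4.4e-3,0],"angular":[0,0,6],"fingers":255},{"slide":[0,0,0],"angular":[0,0,0],"fingers":255}]'
python3 -m creep '[{"slide":[-0.23e-3,4.4e-3,0],"angular":[0,0,6],"fingers":255},{"slide":[-0.23e-3,4.4e-3,0],"angular":[0,0,6],"fingers":255},{"slide":[-0.23e-3,4.4e-3,0],"angular":[0,0,6],"fingers":255},{"slide":[-0.23e-3,4.4e-3,0],"angular":[0,0,6],"fingers":255},{"slide":[0,0,0],"angular":[0,0,0],"fingers":255}]'
python3 -m creep '[{"slide":[-0.23e-3,4.4e-3,0],"angular":[0,0,6],"fingers":255},{"slide":[-0.23e-3,4.4e-3,0],"angular":[0,0,6],"fingers":255},{"slide":[0,0,0],"angular":[0,0,0],"fingers":255}]'
python3 - <<'E'
from h import *
s=robot.read_state(); print(s["torque"],s["ft_force"]); r=s["tcp_pos"][:2]-[.4609,.3448]; print(np.linalg.norm(r)); plan(0,0,0,0)
E
```

```text
t: 12.07
tcp_pos: [0.4258, 0.3224, 0.0152]
eef_rot: [0.002, -0.289, 0.957, -0.0]
ft_force: [3.5, -3.4, -1.9]
width: 0.0118
gripper_force: 63.0
t: 12.48
tcp_pos: [0.4198, 0.338, 0.0151]
eef_rot: [0.002, -0.085, 0.996, -0.0]
ft_force: [4.0, -6.2, 0.4]
width: 0.0116
gripper_force: 63.2
t: 12.73
tcp_pos: [0.419, 0.3464, 0.0151]
eef_rot: [0.002, 0.02, 1.0, -0.0]
ft_force: [3.4, -7.7, 1.7]
width: 0.0116
gripper_force: 63.5
[-1.25147978 -0.50110615 -0.31464847] [ 3.37309886 -7.65037916  1.6977292 ]
0.0419798471481135
t 12.7 cur yaw_y 87.7 tilt_z [ 0.004 -0.001 -1.   ] TURN 87.7 deg SLIDE mm x -346.4 y -419.0 z 15.1 j6 -1.05 w 0.0116
```

```bash
python3 -m creep '[{"slide":[-0.06e-3,2.2e-3,0],"angular":[0,0,3],"fingers":255},{"slide":[-0.06e-3,2.2e-3,0],"angular":[0,0,3],"fingers":255},{"slide":[0,0,0],"angular":[0,0,0],"fingers":255}]'
python3 -m creep '[{"slide":[-0.06e-3,2.2e-3,0],"angular":[0,0,3],"fingers":255},{"slide":[0,0,0],"angular":[0,0,0],"fingers":255}]'
python3 -m creep '[{"slide":[-0.06e-3,2.2e-3,0],"angular":[0,0,3],"fingers":255},{"slide":[0,0,0],"angular":[0,0,0],"fingers":255}]'
```

```text
t: 12.98
tcp_pos: [0.4193, 0.3506, 0.0151]
eef_rot: [0.002, 0.071, 0.997, -0.0]
ft_force: [3.7, -8.0, 1.5]
width: 0.0117
gripper_force: 63.5
t: 13.15
tcp_pos: [0.4196, 0.3527, 0.0151]
eef_rot: [0.002, 0.097, 0.995, -0.0]
ft_force: [2.5, -7.1, 2.5]
width: 0.012
gripper_force: 63.5
t: 13.32
tcp_pos: [0.4201, 0.3548, 0.0151]
eef_rot: [0.002, 0.123, 0.992, -0.0]
ft_force: [3.1, -7.0, 2.3]
width: 0.012
gripper_force: 63.5
```

```bash
for i in 1; do python3 -m creep '[{"slide":[-0.06e-3,2.2e-3,0],"angular":[0,0,3],"fingers":255},{"slide":[0,0,0],"angular":[0,0,0],"fingers":255}]'
python3 -m creep '[{"slide":[-0.06e-3,2.2e-3,0],"angular":[0,0,3],"fingers":255},{"slide":[0,0,0],"angular":[0,0,0],"fingers":255}]'; done
python3 -m creep '[{"slide":[-0.04e-3,1.5e-3,0],"angular":[0,0,2],"fingers":255},{"slide":[0,0,0],"angular":[0,0,0],"fingers":255}]'
```

```text
t: 13.48
tcp_pos: [0.4206, 0.3569, 0.015]
eef_rot: [0.002, 0.149, 0.989, -0.0]
ft_force: [1.7, -7.3, 3.0]
width: 0.0116
gripper_force: 63.5
t: 13.65
tcp_pos: [0.4214, 0.3589, 0.0151]
eef_rot: [0.002, 0.175, 0.985, -0.0]
ft_force: [2.2, -6.9, 1.9]
width: 0.0117
gripper_force: 63.5
t: 13.82
tcp_pos: [0.4219, 0.3602, 0.0151]
eef_rot: [0.002, 0.191, 0.982, -0.0]
ft_force: [2.6, -7.3, 2.2]
width: 0.0117
gripper_force: 63.5
```

No stop yet. The bore's play lets the shaft lag by up to about 10°, so I continue.

```bash
python3 -m creep '[{"slide":[-0.06e-3,2.2e-3,0],"angular":[0,0,3],"fingers":255},{"slide":[0,0,0],"angular":[0,0,0],"fingers":255}]'
python3 -m creep '[{"slide":[-0.04e-3,1.5e-3,0],"angular":[0,0,2],"fingers":255},{"slide":[0,0,0],"angular":[0,0,0],"fingers":255}]'
python3 -m creep '[{"slide":[-0.04e-3,1.5e-3,0],"angular":[0,0,2],"fingers":255},{"slide":[0,0,0],"angular":[0,0,0],"fingers":255}]'
python3 - <<'E'
from h import *
s=robot.read_state(); print(s["torque"],s["ft_force"])
E
```

```text
t: 13.98
tcp_pos: [0.4228, 0.3619, 0.0151]
eef_rot: [0.002, 0.217, 0.976, -0.001]
ft_force: [3.3, -8.8, 3.0]
width: 0.0122
gripper_force: 63.6
t: 14.15
tcp_pos: [0.4234, 0.3629, 0.015]
eef_rot: [0.002, 0.234, 0.972, -0.001]
ft_force: [1.7, -10.6, 3.2]
width: 0.0116
gripper_force: 63.7
t: 14.32
tcp_pos: [0.424, 0.3639, 0.015]
eef_rot: [0.002, 0.251, 0.968, -0.001]
ft_force: [2.2, -11.7, 3.6]
width: 0.0117
gripper_force: 63.7
[-2.01445483 -0.36976064 -0.15756567] [  2.1992647  -11.65925877   3.59147008]
```

```bash
python3 -m creep '[{"slide":[-0.06e-3,2.2e-3,0],"angular":[0,0,3],"fingers":255},{"slide":[0,0,0],"angular":[0,0,0],"fingers":255}]'
python3 - <<'E'
from h import *
def sh():
    s=robot.read_state(); r=s["tcp_pos"]-[.4609,.3448,.015]; print("shaft torque",(np.cross(r,s["ft_force"])+s["torque"])[2],s["ft_force"])
sh()
p,d=robot.grab_frame("scene")
for b in blobs(red(p),20): print(b[0],plane("scene",b[1],.058)[0])
p,d=robot.grab_frame("top")
for b in blobs(red(p),20): print(b[0],plane("top",b[1],.058)[0])
E
```

```text
t: 14.48
tcp_pos: [0.4249, 0.3653, 0.015]
eef_rot: [0.002, 0.276, 0.961, -0.002]
ft_force: [1.7, -12.8, 5.1]
width: 0.0115
gripper_force: 63.9
shaft torque 0.4583970374352623 [  1.72346932 -12.84966552   5.092703  ]
```

Net shaft torque has risen sharply to 0.46 N m, so this is the stop. I release, lift and look.

```bash
python3 -m creep '[{"slide":[0,0,0],"angular":[0,0,0],"fingers":130},{"slide":[0,0,0],"angular":[0,0,0],"fingers":130},{"slide":[0,0,0],"angular":[0,0,0],"fingers":130},{"slide":[0,0,0],"angular":[0,0,0],"fingers":130},{"slide":[0,0,-15e-3],"angular":[0,0,0],"fingers":130},{"slide":[0,0,-30e-3],"angular":[0,0,0],"fingers":130},{"slide":[0,0,-35e-3],"angular":[0,0,0],"fingers":130},{"slide":[0,0,-35e-3],"angular":[0,0,0],"fingers":100},{"slide":[0,-35e-3,0],"angular":[0,0,0],"fingers":100},{"slide":[0,-35e-3,0],"angular":[0,0,0],"fingers":100},{"slide":[0,-35e-3,0],"angular":[0,0,0],"fingers":100},{"slide":[0,-35e-3,0],"angular":[0,0,0],"fingers":100}]'
python3 -m creep '[{"slide":[0,-35e-3,0],"angular":[0,0,0],"fingers":100},{"slide":[0,-35e-3,0],"angular":[0,0,0],"fingers":100},{"slide":[0,-35e-3,0],"angular":[0,0,0],"fingers":100},{"slide":[0,-35e-3,0],"angular":[0,0,0],"fingers":100},{"slide":[0,-35e-3,0],"angular":[0,0,0],"fingers":100},{"slide":[0,0,0],"angular":[0,0,0],"fingers":100},{"slide":[0,0,0],"angular":[0,0,0],"fingers":100}]'
python3 - <<'E'
from h import *
for n in("scene","top"):
    p,d=robot.grab_frame(n); np.savez(f"/tmp/{n}.npz",p=p,d=d)
    for b in blobs(red(p),20): X=plane(n,b[1],.058)[0]; e=X[:2]-[.461,.3448]; print(n,b[0],X,np.linalg.norm(e),np.degrees(np.arctan2(e[1],e[0])))
    P=cloud(n,d); k=(np.hypot(P[...,0]-.461,P[...,1]-.345)<.017); print("hub z",np.nanmedian(P[k][:,2]))
    for c in caps(n,p): print(c)
p=np.load("/tmp/scene.npz")["p"];q=np.load("/tmp/top.npz")["p"]
cv2.imwrite("pics/s9.png",np.hstack([cv2.resize(p[100:200,350:450],(400,400)),cv2.resize(q[220:320,140:240],(400,400))])[:,:,::-1])
E
```

```text
t: 15.58
tcp_pos: [0.3485, 0.2491, 0.1296]
eef_rot: [0.001, 0.276, 0.961, 0.001]
ft_force: [-0.1, -0.8, 0.9]
width: 0.0519
gripper_force: 0.0
t: 16.17
tcp_pos: [0.2571, 0.1006, 0.1298]
eef_rot: [0.003, 0.279, 0.96, 0.002]
ft_force: [0.5, -0.6, -0.5]
width: 0.052
gripper_force: 0.0
scene 29.0 [0.36107254 0.39163551 0.058     ] 0.11035878979253845 154.88774587420292
hub z 0.05656561942686156
(array([ 0.4469, -0.2049,  0.014 ,  0.4422, -0.2034]), np.float64(55.8), 582)
(array([ 0.4475, -0.1116,  0.014 ]), None, 541)
(array([ 0.4479, -0.0134,  0.014 ]), None, 458)
(array([0.4557, 0.0701, 0.014 , 0.4542, 0.0726]), np.float64(58.0), 422)
(array([0.47  , 0.1696, 0.014 ]), None, 180)
top 51.5 [0.3578833  0.39383536 0.058     ] 0.11418195940483589 154.56738427567709
hub z 0.057584021065744784
(array([ 0.4422, -0.2067,  0.014 ,  0.4429, -0.2068]), np.float64(52.4), 410)
(array([ 0.4441, -0.1118,  0.014 ,  0.445 , -0.1113]), np.float64(129.8), 404)
(array([ 0.4444, -0.0134,  0.014 ,  0.4452, -0.013 ]), np.float64(85.8), 415)
(array([0.4527, 0.0695, 0.014 , 0.4539, 0.07  ]), np.float64(60.8), 414)
(array([0.4534, 0.1659, 0.014 , 0.4551, 0.1669]), np.float64(112.6), 408)
```

View pics/s9.png

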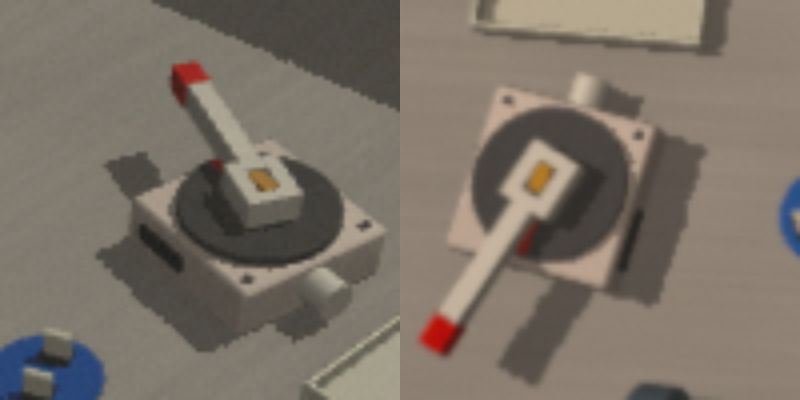

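The arm lies at yaw 155° on the shoulder, with its hub top at z ≈ 0.057. The mark peeks out beside it, which fits the play in the bore. Now cap A, at (0.4446, −0.206), and a tray measurement.

Run:
```python
from h import *
plan(.4446,-.2058,.045,54); rotfix(54)
for n in("top","scene"):
    print(n,"bottles",[plane(n,x,.05)[0][:2].round(3) for x in ([(329,250),(374,182)] if n=="top" else [(317,248),(347,341)])], "cube", plane("top",(477,242),.034)[0].round(3))
    p=np.load(f"/tmp/{n}.npz")["p"]; H=hsv(p)
    k=np.zeros((480,640),bool); 
    if n=="top": k[180:245,150:230]=1
    else: k[160:230,420:510]=1
    g=cv2.cvtColor(p,cv2.COLOR_RGB2GRAY)
    m=k&(g>(150 if n=="top" else 132))&(H[...,1]>20)
    for a,c,h in blobs(m,500,True):
        Q=cv2.minAreaRect(plane(n,h.reshape(-1,2),.018 if 1 else 0)[:,:2].astype(np.float32)); print(n,a,plane(n,c,.012)[0].round(4),Q)
```

```text
t 16.3 cur yaw_y 57.8 tilt_z [ 0.005  0.001 -1.   ] TURN 3.8 deg SLIDE mm x -332.5 y -138.8 z 84.6 j6 -1.07 w 0.0520
det 1.0 rotvec tool deg [0.22 0.18 3.83]
top bottles [array([ 0.521, -0.041]), array([ 0.709, -0.147])] cube [ 0.569 -0.42   0.034]
top 1615.0 [0.6092 0.3317 0.012 ] ((0.6084614992141724, 0.33080339431762695), (0.1363178789615631, 0.08906745165586472), 88.57728576660156)
scene bottles [array([ 0.528, -0.039]), array([ 0.715, -0.145])] cube [ 0.569 -0.42   0.034]
scene 2024.0 [0.6139 0.3418 0.012 ] ((0.6155564188957214, 0.3387777805328369), (0.15382137894630432, 0.09881868213415146), 88.53936767578125)
```

```bash
python3 -m creep '[{"slide":[0,0,0],"angular":[0.22,0.18,3.83],"fingers":88},{"slide":[-30.2e-3,-12.6e-3,7e-3],"angular":[0,0,0],"fingers":88},{"slide":[-30.2e-3,-12.6e-3,7e-3],"angular":[0,0,0],"fingers":88},{"slide":[-30.2e-3,-12.6e-3,7e-3],"angular":[0,0,0],"fingers":88},{"slide":[-30.2e-3,-12.6e-3,7e-3],"angular":[0,0,0],"fingers":88},{"slide":[-30.2e-3,-12.6e-3,7e-3],"angular":[0,0,0],"fingers":88},{"slide":[-30.2e-3,-12.6e-3,7e-3],"angular":[0,0,0],"fingers":88},{"slide":[-30.2e-3,-12.6e-3,7e-3],"angular":[0,0,0],"fingers":88},{"slide":[-30.2e-3,-12.6e-3,7e-3],"angular":[0,0,0],"fingers":88},{"slide":[-30.2e-3,-12.6e-3,7e-3],"angular":[0,0,0],"fingers":88},{"slide":[-30.2e-3,-12.6e-3,7e-3],"angular":[0,0,0],"fingers":88},{"slide":[-30.2e-3,-12.6e-3,7e-3],"angular":[0,0,0],"fingers":88}]'
python3 -m creep '[{"slide":[0,0,0],"angular":[0,0,0],"fingers":88},{"slide":[0,0,0],"angular":[0,0,0],"fingers":88}]'
python3 - <<'E'
from h import *
plan(.4446,-.2058,-.015,54); rotfix(54)
p,d=robot.grab_frame("scene"); np.savez("/tmp/scene.npz",p=p,d=d)
for c in caps("scene",p): print(c)
P=cloud("scene",d); print(len(p))
cv2.imwrite("pics/s10.png",cv2.resize(p[180:330,150:300],(500,500))[:,:,::-1])
E
```

```text
t: 17.27
tcp_pos: [0.4455, -0.2053, 0.0496]
eef_rot: [-0.002, 0.307, 0.952, 0.0]
ft_force: [0.9, 0.9, 1.3]
width: 0.0559
gripper_force: 0.0
t: 17.43
tcp_pos: [0.4446, -0.205, 0.0496]
eef_rot: [-0.003, 0.308, 0.951, 0.0]
ft_force: [-0.5, 1.1, -1.1]
width: 0.056
gripper_force: 0.0
t 17.4 cur yaw_y 54.1 tilt_z [-0.005  0.002 -1.   ] TURN 0.1 deg SLIDE mm x -0.5 y -0.7 z 64.6 j6 -1.62 w 0.0560
det 1.0 rotvec tool deg [-0.05 -0.29  0.11]
(array([ 0.447 , -0.205 ,  0.014 ,  0.4423, -0.2035]), np.float64(56.4), 582)
(array([ 0.4476, -0.1117,  0.014 ]), None, 542)
(array([ 0.4479, -0.0138,  0.014 ]), None, 466)
(array([0.4557, 0.0698, 0.014 , 0.4541, 0.0725]), np.float64(57.8), 424)
(array([0.4701, 0.1694, 0.014 ]), None, 172)
480
```

View pics/s10.png

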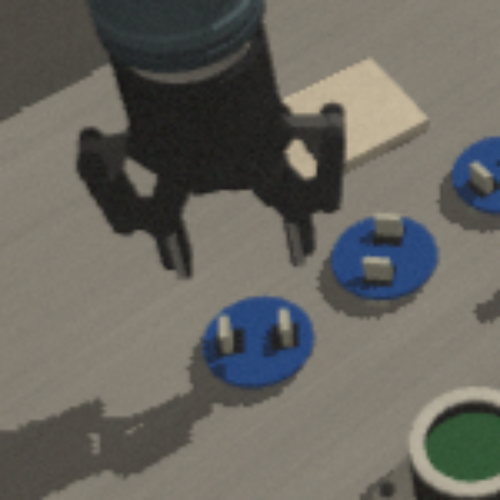

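The gripper is centred over cap A, with the fingers astride its two tabs. Descend and pinch.

```bash
python3 -m creep '[{"slide":[-0.5e-3,-0.7e-3,15e-3],"angular":[0,-0.3,0],"fingers":88},{"slide":[0,0,20e-3],"angular":[0,0,0],"fingers":88},{"slide":[0,0,18e-3],"angular":[0,0,0],"fingers":88},{"slide":[0,0,8e-3],"angular":[0,0,0],"fingers":88},{"slide":[0,0,3.5e-3],"angular":[0,0,0],"fingers":88},{"slide":[0,0,0],"angular":[0,0,0],"fingers":88}]'
python3 -m creep '[{"slide":[0,0,0],"angular":[0,0,0],"fingers":255},{"slide":[0,0,0],"angular":[0,0,0],"fingers":255},{"slide":[0,0,0],"angular":[0,0,0],"fingers":255},{"slide":[0,0,0],"angular":[0,0,0],"fingers":255},{"slide":[0,0,0],"angular":[0,0,0],"fingers":255},{"slide":[0,0,0],"angular":[0,0,0],"fingers":255}]'
```

```text
t: 17.98
tcp_pos: [0.4434, -0.2055, -0.0131]
eef_rot: [0.001, 0.308, 0.951, -0.001]
ft_force: [-0.5, 0.1, -0.0]
width: 0.056
gripper_force: 0.0
t: 18.48
tcp_pos: [0.4448, -0.2072, -0.0103]
eef_rot: [0.003, 0.309, 0.951, -0.001]
ft_force: [-2.6, 5.0, 12.9]
width: 0.023
gripper_force: 58.4
```

Pinched. The tips rest on the disc at a reported z of about −0.011, so later caps get a slightly higher grip. Lift and carry towards rim 1.

```bash
python3 -m creep '[{"slide":[0,0,-8e-3],"angular":[0,0,0],"fingers":255},{"slide":[0,0,-25e-3],"angular":[0,0,0],"fingers":255},{"slide":[0,0,-30e-3],"angular":[0,0,0],"fingers":255},{"slide":[0,0,-25e-3],"angular":[0,0,0],"fingers":255},{"slide":[0,0,0],"angular":[0,0,0],"fingers":255},{"slide":[0,0,0],"angular":[0,0,0],"fingers":255}]'
python3 - <<'E'
from h import *
plan(.5893,-.3195,.08,54); rotfix(54)
E
```

```text
t: 18.98
tcp_pos: [0.445, -0.2078, 0.078]
eef_rot: [0.004, 0.309, 0.951, -0.002]
ft_force: [-0.5, -0.0, -1.0]
width: 0.0224
gripper_force: 59.8
t 19.0 cur yaw_y 54.0 tilt_z [ 0.007 -0.007 -1.   ] TURN 0.0 deg SLIDE mm x -182.3 y -5.5 z -2.0 j6 -1.62 w 0.0224
det 1.0 rotvec tool deg [-0.1   0.55  0.  ]
```

```bash
python3 -m creep '[{"slide":[-20e-3,0,0],"angular":[0,0.5,0],"fingers":255},{"slide":[-30e-3,-1e-3,0],"angular":[0,0,0],"fingers":255},{"slide":[-35e-3,-1e-3,0],"angular":[0,0,0],"fingers":255},{"slide":[-35e-3,-1e-3,0],"angular":[0,0,0],"fingers":255},{"slide":[-35e-3,-1e-3,0],"angular":[0,0,0],"fingers":255},{"slide":[-27e-3,-1.5e-3,0],"angular":[0,0,0],"fingers":255},{"slide":[0,0,0],"angular":[0,0,0],"fingers":255},{"slide":[0,0,0],"angular":[0,0,0],"fingers":255},{"slide":[0,0,0],"angular":[0,0,0],"fingers":255}]'
cat >> h.py <<'E'
def held(off=.0243):
    """held disc seen: hull centroid on its top plane"""
    s=robot.read_state(); z=s["tcp_pos"][2]+off; print("tcp",s["tcp_pos"].round(4),"w",s["width"])
    for n in("scene","top"):
        p,d=robot.grab_frame(n); np.savez(f"/tmp/{n}.npz",p=p,d=d); P=cloud(n,d)
        for a,c,h in blobs(blue(p),60,True):
            X=plane(n,c,z)[0]
            if np.linalg.norm(X-np.r_[s["tcp_pos"][:2],z])<.04:
                e=plane(n,h.reshape(-1,2),z); k=(np.hypot(*(P-X)[...,:2].transpose(2,0,1))<.03)&blue(p)
                print(n,"disc",X[:2].round(4),"ext",np.ptp(e,0)[:2].round(4),"area",a,"mid",((e.min(0)+e.max(0))/2)[:2].round(4),"z",np.nanmedian(P[k][:,2]).round(4))
E
python3 - <<'E'
from h import *
held(); plan(.5893,-.3195,.08,54); rotfix(54)
E
```

```text
t: 19.73
tcp_pos: [0.5861, -0.3168, 0.0731]
eef_rot: [-0.004, 0.309, 0.951, 0.001]
ft_force: [-0.2, -0.2, -1.2]
width: 0.0229
gripper_force: 59.8
tcp [ 0.5861 -0.3168  0.0731] w 0.02291534738821103
scene disc [ 0.5909 -0.3121] ext [0.0643 0.0616] area 892.0 mid [ 0.5871 -0.3138] z 0.0963
t 19.8 cur yaw_y 54.0 tilt_z [-0.006  0.003 -1.   ] TURN 0.0 deg SLIDE mm x -4.1 y -0.4 z -6.0 j6 -1.61 w 0.0226
det 1.0 rotvec tool deg [-0.07 -0.39  0.02]
```

```bash
cat >> h.py <<'E'
from scipy.optimize import least_squares
def arc(n,cnt,z,r,X0,win=65):
    """fixed-radius circle through the camera-facing part of a contour, on plane z"""
    C=rays(n,[[320,240]])[0]; Q=plane(n,cnt.reshape(-1,2),z)[:,:2]; X=np.array(X0[:2],float)
    for i in range(5):
        a=np.arctan2(*(Q-X).T[::-1]); b=np.arctan2(*(C[:2]-X)[::-1]); k=abs((a-b+np.pi)%(2*np.pi)-np.pi)<np.radians(win)
        f=least_squares(lambda q:np.linalg.norm(Q[k]-q,axis=1)-r,X,loss="soft_l1",f_scale=.001); X=f.x
    return X.round(4),k.sum(),(abs(f.fun).mean()*1e3).round(2)
def heldarc(off=.0203):
    s=robot.read_state(); z=s["tcp_pos"][2]+off; p,d=robot.grab_frame("scene")
    w,a,b,c=s["eef_rot"]; M=Ro.from_quat([a,b,c,w]).as_matrix()
    for A,c,h in blobs(blue(p),60):
        X=plane("scene",c,z)[0]
        if np.linalg.norm(X-np.r_[s["tcp_pos"][:2],z])<.04:
            g=arc("scene",h,z,.033,X); dd=np.r_[g[0]-s["tcp_pos"][:2],0]; print("tcp",s["tcp_pos"].round(4),"held centre",g,"rel tcp in tool mm",(M.T@dd*1e3).round(1)[:2])
            return g[0],M
def rimarc(img,X0):
    P0=proj("scene",[*X0,.05])[0].astype(int); H=hsv(img)
    m=((H[...,2]>120)&(H[...,1]<70)).astype(np.uint8)
    k=np.zeros_like(m); cv2.fillPoly(k,[np.int32(proj("scene",[[X0[0]+.040*np.cos(t),X0[1]+.040*np.sin(t),.05] for t in np.linspace(0,6.28,40)]))],1)
    b=max(blobs((m&k)>0,50,True),key=lambda q:q[0]); return arc("scene",b[2],.05,.035,X0,80)
E
python3 - <<'E'
from h import *
img=np.ascontiguousarray(cv2.imread("pics/scene0.png")[:,:,::-1])
for X in ((.5893,-.3195),(.6036,-.1748),(.6223,-.0672)): print("rim",rimarc(img,X))
g,M=heldarc()
r=rimarc(img,(.5893,-.3195))[0]; print("move tool mm",(M.T@np.r_[r-g,0]*1e3).round(1))
E
```

```text
rim (array([ 0.5899, -0.317 ]), np.int64(9), np.float64(0.97))
rim (array([ 0.6041, -0.1734]), np.int64(9), np.float64(1.63))
rim (array([ 0.6219, -0.0671]), np.int64(9), np.float64(1.97))
tcp [ 0.5863 -0.3168  0.074 ] held centre (array([ 0.5694, -0.3073]), np.int64(190), np.float64(7.94)) rel tcp in tool mm [19.2 -2.2]
move tool mm [-22.3   4.2  -0.2]
```

```bash
cat >> h.py <<'E'
def fillhull(h):
    k=np.zeros((480,640),np.uint8); cv2.drawContours(k,[cv2.convexHull(h)],-1,1,-1); return cv2.findContours(k,cv2.RETR_EXTERNAL,cv2.CHAIN_APPROX_NONE)[0][0]
def heldarc(off=.0203):
    s=robot.read_state(); z=s["tcp_pos"][2]+off
    w,a,b,c=s["eef_rot"]; M=Ro.from_quat([a,b,c,w]).as_matrix(); p,d=robot.grab_frame("scene")
    for A,c,h in blobs(blue(p),60,True):
        X=plane("scene",c,z)[0]
        if np.linalg.norm(X-np.r_[s["tcp_pos"][:2],z])<.04:
            h=fillhull(h); g=arc("scene",h,z,.033,X); g2=arc("scene",h,z,.033,X,85)
            dd=np.r_[g[0]-s["tcp_pos"][:2],0]; print("tcp",s["tcp_pos"].round(4),"held centre",g,g2,"rel tcp in tool mm",(M.T@dd*1e3).round(1)[:2])
            return g[0],M
E
python3 - <<'E'
from h import *
img=np.ascontiguousarray(cv2.imread("pics/scene0.png")[:,:,::-1])
for X,l in (((.4446,-.2058),"A"),((.446,-.1117),"B"),((.4462,-.0134),"C"),((.4542,.0698),"D")):
    for A,c,h in blobs(blue(img),120,True):
        if np.linalg.norm(plane("scene",c,.012)[0][:2]-X)<.015: print(l,arc("scene",fillhull(h),.010,.033,X))
g,M=heldarc()
r=np.array([.5904,-.3188]); print("move tool mm",(M.T@np.r_[r-g,0]*1e3).round(1))
E
```

```text
A (array([ 0.4404, -0.203 ]), np.int64(32), np.float64(0.67))
B (array([ 0.4424, -0.1076]), np.int64(31), np.float64(0.61))
C (array([ 0.4429, -0.0092]), np.int64(28), np.float64(1.03))
D (array([0.4506, 0.0756]), np.int64(29), np.float64(1.18))
tcp [ 0.5865 -0.3169  0.0745] held centre (array([ 0.5838, -0.3123]), np.int64(41), np.float64(0.74)) (array([ 0.5836, -0.3123]), np.int64(53), np.float64(1.1)) rel tcp in tool mm [4.9 2.2]
move tool mm [-9.2 -1.4 -0.1]
```

```bash
python3 -m creep '[{"slide":[-5.1e-3,-1.3e-3,0],"angular":[0,-0.3,0],"fingers":255},{"slide":[0,0,12e-3],"angular":[0,0,0],"fingers":255},{"slide":[0,0,12e-3],"angular":[0,0,0],"fingers":255},{"slide":[0,0,5e-3],"angular":[0,0,0],"fingers":255},{"slide":[0,0,0],"angular":[0,0,0],"fingers":255},{"slide":[0,0,0],"angular":[0,0,0],"fingers":255}]'
python3 - <<'E'
from h import *
plan(.5898,-.3209,.0405,54); rotfix(54)
E
python3 -m creep '[{"slide":[0,0,3e-3],"angular":[0,0,0],"fingers":255},{"slide":[0,0,2e-3],"angular":[0,0,0],"fingers":255},{"slide":[0,0,0],"angular":[0,0,0],"fingers":255}]'
```

```text
t: 20.43
tcp_pos: [0.5901, -0.3214, 0.0444]
eef_rot: [-0.001, 0.309, 0.951, -0.0]
ft_force: [0.4, -0.5, 0.7]
width: 0.0225
gripper_force: 59.8
t 20.4 cur yaw_y 54.0 tilt_z [-0.002  0.    -1.   ] TURN 0.0 deg SLIDE mm x 0.6 y 0.3 z 3.9 j6 -1.62 w 0.0225
det 1.0 rotvec tool deg [-0.07 -0.1   0.01]
t: 20.68
tcp_pos: [0.5908, -0.322, 0.0405]
eef_rot: [-0.0, 0.309, 0.951, -0.001]
ft_force: [0.5, 0.1, -0.5]
width: 0.0226
gripper_force: 59.8
```

```bash
python3 -m creep '[{"slide":[1.2e-3,0,0],"angular":[0,0,0],"fingers":255},{"slide":[0,0,2e-3],"angular":[0,0,0],"fingers":255},{"slide":[0,0,0],"angular":[0,0,0],"fingers":255}]'
python3 -m creep '[{"slide":[0,0,3e-3],"angular":[0,0,0],"fingers":255},{"slide":[0,0,0],"angular":[0,0,0],"fingers":255}]'
python3 -m creep '[{"slide":[0,0,3e-3],"angular":[0,0,0],"fingers":255},{"slide":[0,0,0],"angular":[0,0,0],"fingers":255}]'
```

```text
t: 20.93
tcp_pos: [0.5898, -0.3213, 0.0386]
eef_rot: [0.0, 0.309, 0.951, -0.001]
ft_force: [-0.6, -0.1, 0.4]
width: 0.0226
gripper_force: 59.8
t: 21.1
tcp_pos: [0.5896, -0.3212, 0.0352]
eef_rot: [-0.0, 0.309, 0.951, -0.001]
ft_force: [-0.1, 0.5, -1.1]
width: 0.0227
gripper_force: 59.8
t: 21.27
tcp_pos: [0.5895, -0.3211, 0.0321]
eef_rot: [-0.0, 0.309, 0.951, -0.001]
ft_force: [-0.6, 0.8, -0.9]
width: 0.0227
gripper_force: 59.8
```

```bash
python3 -m creep '[{"slide":[0,0,2e-3],"angular":[0,0,0],"fingers":255},{"slide":[0,0,0],"angular":[0,0,0],"fingers":255}]'
python3 -m creep '[{"slide":[0,0,1e-3],"angular":[0,0,0],"fingers":255},{"slide":[0,0,0],"angular":[0,0,0],"fingers":255}]'
python3 -m creep '[{"slide":[0,0,1e-3],"angular":[0,0,0],"fingers":255},{"slide":[0,0,0],"angular":[0,0,0],"fingers":255}]'
```

```text
t: 21.43
tcp_pos: [0.5897, -0.3212, 0.0303]
eef_rot: [-0.0, 0.309, 0.951, -0.001]
ft_force: [-0.2, 0.4, -0.4]
width: 0.0226
gripper_force: 59.8
t: 21.6
tcp_pos: [0.59, -0.3214, 0.03]
eef_rot: [0.0, 0.309, 0.951, -0.001]
ft_force: [-0.6, 0.6, 0.0]
width: 0.0229
gripper_force: 60.0
t: 21.77
tcp_pos: [0.5901, -0.3215, 0.0298]
eef_rot: [0.0, 0.309, 0.951, -0.001]
ft_force: [-2.0, 1.5, 5.5]
width: 0.0229
gripper_force: 60.9
```

Seated at the predicted height. Release, lift and check the disc's height.

```bash
python3 -m creep '[{"slide":[0,0,0],"angular":[0,0,0],"fingers":88},{"slide":[0,0,0],"angular":[0,0,0],"fingers":88},{"slide":[0,0,0],"angular":[0,0,0],"fingers":88},{"slide":[0,0,0],"angular":[0,0,0],"fingers":88},{"slide":[0,0,-10e-3],"angular":[0,0,0],"fingers":88},{"slide":[0,0,-25e-3],"angular":[0,0,0],"fingers":88},{"slide":[0,0,-25e-3],"angular":[0,0,0],"fingers":88},{"slide":[0,0,0],"angular":[0,0,7],"fingers":88},{"slide":[0,0,0],"angular":[0,0,7],"fingers":88},{"slide":[0,0,0],"angular":[0,0,7],"fingers":88},{"slide":[0,0,0],"angular":[0,0,7],"fingers":88},{"slide":[0,0,0],"angular":[0,0,7],"fingers":88}]'
python3 -m creep '[{"slide":[0,0,0],"angular":[0,0,7],"fingers":88},{"slide":[0,0,0],"angular":[0,0,7],"fingers":88},{"slide":[0,0,0],"angular":[0,0,7],"fingers":88},{"slide":[0,0,0],"angular":[0,0,7],"fingers":88},{"slide":[0,0,0],"angular":[0,0,7],"fingers":88},{"slide":[0,0,0],"angular":[0,0,7],"fingers":88},{"slide":[0,0,0],"angular":[0,0,7],"fingers":88},{"slide":[0,0,0],"angular":[0,0,7],"fingers":88},{"slide":[0,0,0],"angular":[0,0,7],"fingers":88},{"slide":[0,0,0],"angular":[0,0,6],"fingers":88},{"slide":[0,0,0],"angular":[0,0,0],"fingers":88}]'
cat >> h.py <<'E'
def seat(X):
    for n in("scene","top"):
        p,d=robot.grab_frame(n); P=cloud(n,d); m=blue(p)&(np.hypot(P[...,0]-X[0],P[...,1]-X[1])<.04)
        if m.sum()<40: print(n,"hidden",m.sum()); continue
        Q=P[m]; Q=Q[abs(Q[:,2]-np.median(Q[:,2]))<.012]; A=np.c_[Q[:,:2]-Q[:,:2].mean(0),np.ones(len(Q))]; f=np.linalg.lstsq(A,Q[:,2],rcond=None)[0]
        print(n,"disc z %.4f"%f[2],"tilt",np.degrees(f[:2]).round(1),"n",m.sum(),"cent",Q.mean(0).round(4)[:2])
E
python3 - <<'E'
from h import *
seat((.589,-.3195)); plan(.446,-.1117,.05,-50); rotfix(-50)
for n in("scene","top"):
    p,d=robot.grab_frame(n); np.savez(f"/tmp/{n}.npz",p=p,d=d)
    print(n,caps(n,p))
E
```

```text
t: 22.77
tcp_pos: [0.5901, -0.3214, 0.0897]
eef_rot: [0.001, 0.583, 0.812, -0.001]
ft_force: [0.4, 0.4, 0.8]
width: 0.0562
gripper_force: 0.0
t: 23.68
tcp_pos: [0.59, -0.3214, 0.0895]
eef_rot: [0.001, 0.94, 0.34, -0.0]
ft_force: [0.8, -0.2, 0.4]
width: 0.0559
gripper_force: 0.0
scene disc z 0.0532 tilt [ 0.5 -0.1] n 685 cent [ 0.5943 -0.3192]
top hidden 0
t 23.8 cur yaw_y -49.8 tilt_z [ 0.    -0.002 -1.   ] TURN 0.2 deg SLIDE mm x 24.5 y -253.2 z 39.4 j6 0.20 w 0.0557
det 1.0 rotvec tool deg [0.08 0.06 0.2 ]
scene [(array([ 0.5713, -0.3102,  0.014 ,  0.5695, -0.311 ]), np.float64(65.6), 920), (array([ 0.4476, -0.1116,  0.014 ]), None, 544), (array([ 0.4479, -0.0137,  0.014 ]), None, 462), (array([0.4555, 0.0696, 0.014 , 0.4538, 0.072 ]), np.float64(57.9), 426), (array([0.47  , 0.1698, 0.014 ]), None, 174)]
top [(array([ 0.4451, -0.0123,  0.014 ,  0.4449, -0.013 ]), np.float64(86.9), 404)]
```

Cap 1 is flat at z ≈ 0.053. Next cap B.

```bash
python3 -m creep '[{"slide":[3e-3,-20e-3,0],"angular":[0,0,0],"fingers":88},{"slide":[3e-3,-33e-3,5e-3],"angular":[0,0,0],"fingers":88},{"slide":[3e-3,-33e-3,5e-3],"angular":[0,0,0],"fingers":88},{"slide":[3e-3,-33e-3,5e-3],"angular":[0,0,0],"fingers":88},{"slide":[3e-3,-33e-3,5e-3],"angular":[0,0,0],"fingers":88},{"slide":[3e-3,-33e-3,5e-3],"angular":[0,0,0],"fingers":88},{"slide":[3e-3,-33e-3,5e-3],"angular":[0,0,0],"fingers":88},{"slide":[3e-3,-33e-3,5e-3],"angular":[0,0,0],"fingers":88},{"slide":[0,0,0],"angular":[0,0,0],"fingers":88},{"slide":[0,0,0],"angular":[0,0,0],"fingers":88},{"slide":[0,0,0],"angular":[0,0,0],"fingers":88}]'
python3 - <<'E'
from h import *
plan(.4452,-.1114,-.006,-50); rotfix(-50)
p,d=robot.grab_frame("scene"); print(caps("scene",p))
E
```

```text
t: 24.8
tcp_pos: [0.448, -0.1143, 0.0543]
eef_rot: [0.002, 0.939, 0.343, 0.0]
ft_force: [1.2, -0.5, -0.1]
width: 0.056
gripper_force: 0.0
t 24.8 cur yaw_y -49.9 tilt_z [ 0.002 -0.003 -1.   ] TURN 0.1 deg SLIDE mm x -0.3 y -4.0 z 60.3 j6 0.37 w 0.0560
det 1.0 rotvec tool deg [0.18 0.03 0.09]
[(array([ 0.57  , -0.3104,  0.014 ,  0.5665, -0.3092]), np.float64(54.8), 960), (array([ 0.4476, -0.1117,  0.014 ]), None, 544), (array([ 0.4479, -0.0136,  0.014 ]), None, 469), (array([0.4558, 0.0697, 0.014 , 0.454 , 0.0724]), np.float64(57.6), 426), (array([0.4702, 0.1693, 0.014 ]), None, 173)]
```

```bash
python3 -m creep '[{"slide":[-0.3e-3,-4e-3,10e-3],"angular":[0.2,0,0.1],"fingers":88},{"slide":[0,0,20e-3],"angular":[0,0,0],"fingers":88},{"slide":[0,0,18e-3],"angular":[0,0,0],"fingers":88},{"slide":[0,0,8e-3],"angular":[0,0,0],"fingers":88},{"slide":[0,0,4e-3],"angular":[0,0,0],"fingers":88},{"slide":[0,0,0],"angular":[0,0,0],"fingers":88}]'
python3 -m creep '[{"slide":[0,0,0],"angular":[0,0,0],"fingers":255},{"slide":[0,0,0],"angular":[0,0,0],"fingers":255},{"slide":[0,0,0],"angular":[0,0,0],"fingers":255},{"slide":[0,0,0],"angular":[0,0,0],"fingers":255},{"slide":[0,0,0],"angular":[0,0,0],"fingers":255},{"slide":[0,0,0],"angular":[0,0,0],"fingers":255}]'
python3 -m creep '[{"slide":[0,0,-8e-3],"angular":[0,0,0],"fingers":255},{"slide":[0,0,-25e-3],"angular":[0,0,0],"fingers":255},{"slide":[0,0,-30e-3],"angular":[0,0,0],"fingers":255},{"slide":[0,0,-25e-3],"angular":[0,0,0],"fingers":255},{"slide":[0,0,0],"angular":[0,0,0],"fingers":255},{"slide":[0,0,0],"angular":[0,0,0],"fingers":255}]'
python3 - <<'E'
from h import *
plan(.6036,-.1748,.08,-50); rotfix(-50); p,d=robot.grab_frame("scene"); print(caps("scene",p))
E
```

```text
t: 25.35
tcp_pos: [0.4434, -0.1107, -0.0075]
eef_rot: [-0.002, 0.94, 0.341, -0.002]
ft_force: [0.4, -0.9, 0.7]
width: 0.0558
gripper_force: 0.0
t: 25.85
tcp_pos: [0.4458, -0.1118, -0.0051]
eef_rot: [0.001, 0.94, 0.341, 0.0]
ft_force: [1.6, -1.7, 6.8]
width: -0.0001
gripper_force: 3.4
t: 26.35
tcp_pos: [0.445, -0.1111, 0.0831]
eef_rot: [0.0, 0.94, 0.341, 0.0]
ft_force: [0.0, -1.0, -0.8]
width: -0.0002
gripper_force: 0.0
t 26.4 cur yaw_y -50.1 tilt_z [ 0. -0. -1.] TURN -0.1 deg SLIDE mm x 80.6 y 150.7 z 3.1 j6 0.37 w -0.0002
det 1.0 rotvec tool deg [ 0.01  0.   -0.08]
[(array([ 0.5699, -0.3107,  0.014 ,  0.5662, -0.3092]), np.float64(54.6), 970), (array([ 0.4417, -0.1042,  0.014 ]), None, 520), (array([ 0.448 , -0.0138,  0.014 ]), None, 470), (array([0.4555, 0.0698, 0.014 , 0.4541, 0.0723]), np.float64(58.1), 419), (array([0.4698, 0.1698, 0.014 ]), None, 177)]
```

The fingers slipped off: the tips end higher than I assumed, so the grip must be about 12 mm lower. Cap B shifted about 9 mm. I move aside to remeasure it.

```bash
python3 -m creep '[{"slide":[10e-3,-32e-3,0],"angular":[0,0,0],"fingers":88},{"slide":[10e-3,-32e-3,0],"angular":[0,0,0],"fingers":88},{"slide":[10e-3,-32e-3,0],"angular":[0,0,0],"fingers":88},{"slide":[10e-3,-32e-3,0],"angular":[0,0,0],"fingers":88},{"slide":[10e-3,-32e-3,0],"angular":[0,0,0],"fingers":88},{"slide":[10e-3,-32e-3,0],"angular":[0,0,0],"fingers":88},{"slide":[10e-3,-32e-3,0],"angular":[0,0,0],"fingers":88},{"slide":[10e-3,-32e-3,0],"angular":[0,0,0],"fingers":88},{"slide":[10e-3,-32e-3,0],"angular":[0,0,0],"fingers":88}]'
python3 - <<'E'
from h import *
for n in("top","scene"):
    p,d=robot.grab_frame(n); np.savez(f"/tmp/{n}.npz",p=p,d=d); print(n); [print(c) for c in caps(n,p)]
seat((.589,-.3195))
E
```

```text
t: 27.15
tcp_pos: [0.3259, 0.1689, 0.0808]
eef_rot: [-0.001, 0.94, 0.341, -0.003]
ft_force: [1.2, 0.0, -0.2]
width: 0.0557
gripper_force: 0.0
top
(array([ 0.4376, -0.1047,  0.014 ,  0.4391, -0.1039]), np.float64(130.7), 410)
(array([ 0.4445, -0.0134,  0.014 ,  0.4448, -0.013 ]), np.float64(87.1), 414)
(array([0.4526, 0.0698, 0.014 , 0.4538, 0.0702]), np.float64(61.3), 412)
(array([0.4538, 0.166 , 0.014 , 0.4551, 0.1668]), np.float64(113.0), 413)
(array([ 0.599 , -0.3285,  0.014 ,  0.6006, -0.329 ]), np.float64(55.8), 392)
scene
(array([ 0.57  , -0.3105,  0.014 ,  0.5662, -0.3091]), np.float64(54.0), 956)
(array([ 0.4419, -0.1044,  0.014 ]), None, 525)
(array([ 0.448, -0.014,  0.014]), None, 469)
(array([0.4556, 0.0699, 0.014 , 0.4542, 0.0726]), np.float64(58.0), 418)
(array([0.4699, 0.1699, 0.014 ]), None, 183)
scene disc z 0.0532 tilt [-0.1  0.1] n 712 cent [ 0.5927 -0.3189]
top disc z 0.0543 tilt [0.2 0.8] n 273 cent [ 0.5871 -0.3182]
```

```bash
python3 -m creep '[{"slide":[-10e-3,32e-3,0],"angular":[0,0,0],"fingers":88},{"slide":[-10e-3,32e-3,0],"angular":[0,0,0],"fingers":88},{"slide":[-10e-3,32e-3,0],"angular":[0,0,0],"fingers":88},{"slide":[-10e-3,32e-3,0],"angular":[0,0,0],"fingers":88},{"slide":[-10e-3,32e-3,0],"angular":[0,0,0],"fingers":88},{"slide":[-10e-3,32e-3,0],"angular":[0,0,0],"fingers":88},{"slide":[-10e-3,32e-3,0],"angular":[0,0,0],"fingers":88},{"slide":[-10e-3,32e-3,0],"angular":[0,0,0],"fingers":88},{"slide":[-8e-3,20e-3,20e-3],"angular":[0,0,0],"fingers":88},{"slide":[0,0,0],"angular":[0,0,0],"fingers":88},{"slide":[0,0,0],"angular":[0,0,0],"fingers":88}]'
python3 - <<'E'
from h import *
plan(.4388,-.1043,-.019,-49.5); rotfix(-49.5); p,d=robot.grab_frame("scene"); print(caps("scene",p))
E
```

```text
t: 28.27
tcp_pos: [0.4362, -0.1021, 0.0597]
eef_rot: [-0.003, 0.941, 0.339, -0.003]
ft_force: [-0.6, -0.0, 0.1]
width: 0.0561
gripper_force: 0.0
t 28.3 cur yaw_y -50.4 tilt_z [-0.007  0.003 -1.   ] TURN -0.9 deg SLIDE mm x 0.6 y 3.4 z 78.7 j6 0.38 w 0.0561
det 1.0 rotvec tool deg [-0.39  0.17 -0.87]
[(array([ 0.5699, -0.3107,  0.014 ,  0.5667, -0.3093]), np.float64(55.3), 966), (array([ 0.442 , -0.1044,  0.014 ]), None, 527), (array([ 0.4479, -0.0139,  0.014 ]), None, 467), (array([0.4571, 0.0708, 0.014 , 0.4543, 0.0724]), np.float64(58.4), 391), (array([0.47  , 0.1697, 0.014 ]), None, 174)]
```

```bash
python3 -m creep '[{"slide":[0.6e-3,3.4e-3,10e-3],"angular":[-0.4,0.2,-0.9],"fingers":88},{"slide":[0,0,25e-3],"angular":[0,0,0],"fingers":88},{"slide":[0,0,25e-3],"angular":[0,0,0],"fingers":88},{"slide":[0,0,12e-3],"angular":[0,0,0],"fingers":88},{"slide":[0,0,5e-3],"angular":[0,0,0],"fingers":88},{"slide":[0,0,0],"angular":[0,0,0],"fingers":88},{"slide":[0,0,0],"angular":[0,0,0],"fingers":88}]'
python3 -m creep '[{"slide":[0,0,0],"angular":[0,0,0],"fingers":255},{"slide":[0,0,0],"angular":[0,0,0],"fingers":255},{"slide":[0,0,0],"angular":[0,0,0],"fingers":255},{"slide":[0,0,0],"angular":[0,0,0],"fingers":255},{"slide":[0,0,0],"angular":[0,0,0],"fingers":255}]'
```

```text
t: 28.9
tcp_pos: [0.4411, -0.1025, -0.0148]
eef_rot: [0.002, 0.937, 0.349, 0.002]
ft_force: [0.3, 0.2, 0.0]
width: 0.0557
gripper_force: 0.0
t: 29.32
tcp_pos: [0.4421, -0.1031, -0.0134]
eef_rot: [0.002, 0.937, 0.349, 0.003]
ft_force: [-3.5, 1.8, 14.9]
width: 0.0235
gripper_force: 58.5
```

```bash
python3 -m creep '[{"slide":[0,0,-8e-3],"angular":[0,0,0],"fingers":255},{"slide":[0,0,-25e-3],"angular":[0,0,0],"fingers":255},{"slide":[0,0,-30e-3],"angular":[0,0,0],"fingers":255},{"slide":[0,0,-30e-3],"angular":[0,0,0],"fingers":255},{"slide":[0,0,0],"angular":[0,0,0],"fingers":255},{"slide":[0,0,0],"angular":[0,0,0],"fingers":255}]'
python3 - <<'E'
from h import *
plan(.6063,-.1730,.075,-48.5); rotfix(-48.5); heldarc(.0234)
E
```

```text
t: 29.82
tcp_pos: [0.4423, -0.1034, 0.08]
eef_rot: [0.004, 0.937, 0.349, 0.004]
ft_force: [-0.4, 0.8, -1.5]
width: 0.0232
gripper_force: 60.3
t 29.8 cur yaw_y -49.2 tilt_z [ 0.01  -0.005 -1.   ] TURN -0.7 deg SLIDE mm x 76.7 y 160.8 z 5.0 j6 0.37 w 0.0232
det 1.0 rotvec tool deg [ 0.56 -0.24 -0.68]
tcp [ 0.4423 -0.1034  0.08  ] held centre (array([ 0.4366, -0.0997]), np.int64(34), np.float64(6.26)) (array([ 0.4361, -0.101 ]), np.int64(38), np.float64(6.38)) rel tcp in tool mm [-1.9 -6.6]
```

```bash
python3 -m creep '[{"slide":[6e-3,14e-3,0],"angular":[0.5,-0.2,0],"fingers":255},{"slide":[12e-3,26e-3,0],"angular":[0,0,0],"fingers":255},{"slide":[14e-3,30e-3,0],"angular":[0,0,0],"fingers":255},{"slide":[14e-3,30e-3,0],"angular":[0,0,0],"fingers":255},{"slide":[14e-3,30e-3,0],"angular":[0,0,0],"fingers":255},{"slide":[14e-3,28e-3,0],"angular":[0,0,0],"fingers":255},{"slide":[0,0,0],"angular":[0,0,0],"fingers":255},{"slide":[0,0,0],"angular":[0,0,0],"fingers":255},{"slide":[0,0,0],"angular":[0,0,0],"fingers":255}]'
python3 - <<'E'
from h import *
plan(.6063,-.1730,.05,-49); rotfix(-49); heldarc(.0234)
E
```

```text
t: 30.62
tcp_pos: [0.598, -0.1729, 0.0746]
eef_rot: [-0.003, 0.937, 0.349, -0.003]
ft_force: [-0.5, 0.3, -0.5]
width: 0.0232
gripper_force: 60.3
t 30.6 cur yaw_y -49.2 tilt_z [-0.008  0.004 -1.   ] TURN -0.2 deg SLIDE mm x 6.2 y 5.6 z 24.6 j6 0.39 w 0.0232
det 1.0 rotvec tool deg [-0.48  0.16 -0.19]
tcp [ 0.598  -0.1729  0.0746] held centre (array([ 0.5939, -0.171 ]), np.int64(40), np.float64(6.23)) (array([ 0.5935, -0.1724]), np.int64(45), np.float64(6.17)) rel tcp in tool mm [-1.9 -4.1]
```

```bash
python3 -m creep '[{"slide":[5e-3,5e-3,0],"angular":[0,0,0],"fingers":255},{"slide":[0,0,10e-3],"angular":[0,0,0],"fingers":255},{"slide":[0,0,10e-3],"angular":[0,0,0],"fingers":255},{"slide":[0,0,8e-3],"angular":[0,0,0],"fingers":255},{"slide":[0,0,0],"angular":[0,0,0],"fingers":255},{"slide":[0,0,0],"angular":[0,0,0],"fingers":255},{"slide":[0,0,0],"angular":[0,0,0],"fingers":255}]'
python3 - <<'E'
from h import *
plan(.6051,-.1735,.036,-49.2); rotfix(-49.2)
p,d=robot.grab_frame("scene"); P=cloud("scene",d)
X=np.array([.6036,-.1748]); m=blue(p)&(np.hypot(P[...,0]-X[0],P[...,1]-X[1])<.045)&(P[...,2]>.05); print("blue",m.sum(),P[m].mean(0).round(4),np.ptp(P[m],0).round(3))
E
```

```text
t: 31.25
tcp_pos: [0.6066, -0.1741, 0.0488]
eef_rot: [-0.002, 0.937, 0.349, -0.001]
ft_force: [1.5, -0.4, -0.2]
width: 0.0233
gripper_force: 60.3
t 31.2 cur yaw_y -49.2 tilt_z [-0.004  0.003 -1.   ] TURN 0.0 deg SLIDE mm x -0.7 y -1.4 z 12.8 j6 0.39 w 0.0233
det 1.0 rotvec tool deg [-0.26  0.08  0.01]
blue 285 [ 0.6207 -0.1697  0.0749] [0.054 0.064 0.008]
```

```bash
python3 -m creep '[{"slide":[-0.5e-3,-1.2e-3,6e-3],"angular":[0,0,0],"fingers":255},{"slide":[0,0,5e-3],"angular":[0,0,0],"fingers":255},{"slide":[0,0,0],"angular":[0,0,0],"fingers":255},{"slide":[0,0,0],"angular":[0,0,0],"fingers":255}]'
python3 -m creep '[{"slide":[0,0,2e-3],"angular":[0,0,0],"fingers":255},{"slide":[0,0,0],"angular":[0,0,0],"fingers":255}]'
python3 -m creep '[{"slide":[0,0,2e-3],"angular":[0,0,0],"fingers":255},{"slide":[0,0,0],"angular":[0,0,0],"fingers":255}]'
python3 -m creep '[{"slide":[0,0,2e-3],"angular":[0,0,0],"fingers":255},{"slide":[0,0,0],"angular":[0,0,0],"fingers":255}]'
```

```text
t: 31.63
tcp_pos: [0.605, -0.1733, 0.0373]
eef_rot: [-0.002, 0.937, 0.349, -0.002]
ft_force: [-0.3, 0.6, -0.7]
width: 0.0232
gripper_force: 60.3
t: 31.8
tcp_pos: [0.6054, -0.1735, 0.0357]
eef_rot: [-0.002, 0.937, 0.349, -0.001]
ft_force: [-0.8, 0.2, -0.8]
width: 0.0234
gripper_force: 60.3
t: 31.97
tcp_pos: [0.6053, -0.1735, 0.0336]
eef_rot: [-0.002, 0.937, 0.349, -0.001]
ft_force: [-0.8, 0.3, 0.0]
width: 0.0232
gripper_force: 60.3
t: 32.13
tcp_pos: [0.6053, -0.1735, 0.0316]
eef_rot: [-0.002, 0.937, 0.349, -0.001]
ft_force: [-0.1, 0.0, -0.9]
width: 0.0229
gripper_force: 60.3
```

```bash
python3 -m creep '[{"slide":[0,0,2e-3],"angular":[0,0,0],"fingers":255},{"slide":[0,0,0],"angular":[0,0,0],"fingers":255}]'
python3 -m creep '[{"slide":[0,0,2e-3],"angular":[0,0,0],"fingers":255},{"slide":[0,0,0],"angular":[0,0,0],"fingers":255}]'
python3 -m creep '[{"slide":[0,0,1.5e-3],"angular":[0,0,0],"fingers":255},{"slide":[0,0,0],"angular":[0,0,0],"fingers":255}]'
python3 -m creep '[{"slide":[0,0,1e-3],"angular":[0,0,0],"fingers":255},{"slide":[0,0,0],"angular":[0,0,0],"fingers":255}]'
```

```text
t: 32.3
tcp_pos: [0.6052, -0.1734, 0.0295]
eef_rot: [-0.002, 0.937, 0.349, -0.001]
ft_force: [-0.6, -0.5, -0.0]
width: 0.0232
gripper_force: 60.3
t: 32.47
tcp_pos: [0.6052, -0.1734, 0.0275]
eef_rot: [-0.002, 0.937, 0.349, -0.001]
ft_force: [0.8, 0.2, -0.6]
width: 0.0236
gripper_force: 60.3
t: 32.63
tcp_pos: [0.6056, -0.1736, 0.027]
eef_rot: [-0.002, 0.937, 0.349, -0.001]
ft_force: [-2.0, -0.2, 3.3]
width: 0.0231
gripper_force: 60.8
t: 32.8
tcp_pos: [0.6057, -0.1737, 0.0267]
eef_rot: [-0.002, 0.937, 0.349, -0.001]
ft_force: [-4.5, 2.4, 9.3]
width: 0.0232
gripper_force: 61.9
```

```bash
python3 -m creep '[{"slide":[0,0,0],"angular":[0,0,0],"fingers":88},{"slide":[0,0,0],"angular":[0,0,0],"fingers":88},{"slide":[0,0,0],"angular":[0,0,0],"fingers":88},{"slide":[0,0,0],"angular":[0,0,0],"fingers":88},{"slide":[0,0,-10e-3],"angular":[0,0,0],"fingers":88},{"slide":[0,0,-25e-3],"angular":[0,0,0],"fingers":88},{"slide":[0,0,-25e-3],"angular":[0,0,0],"fingers":88},{"slide":[0,0,0],"angular":[0,0,7],"fingers":88},{"slide":[0,0,0],"angular":[0,0,7],"fingers":88},{"slide":[0,0,0],"angular":[0,0,7],"fingers":88},{"slide":[0,0,0],"angular":[0,0,7],"fingers":88},{"slide":[0,0,0],"angular":[0,0,7],"fingers":88}]'
python3 -m creep '[{"slide":[0,0,0],"angular":[0,0,7],"fingers":88},{"slide":[0,0,0],"angular":[0,0,1.7],"fingers":88},{"slide":[0,0,0],"angular":[0,0,0],"fingers":88},{"slide":[0,0,0],"angular":[0,0,0],"fingers":88}]'
python3 - <<'E'
from h import *
seat((.6036,-.1748)); plan(.4455,-.0133,.06,-93); rotfix(-93)
p,d=robot.grab_frame("scene"); print(caps("scene",p))
E
```

```text
t: 33.8
tcp_pos: [0.6059, -0.1738, 0.0862]
eef_rot: [-0.001, 0.999, 0.048, -0.002]
ft_force: [-0.3, 0.3, 0.2]
width: 0.0559
gripper_force: 0.0
t: 34.13
tcp_pos: [0.6058, -0.1738, 0.0859]
eef_rot: [-0.001, 1.0, -0.025, -0.002]
ft_force: [-0.8, -0.1, 0.4]
width: 0.0557
gripper_force: 0.0
scene disc z 0.0532 tilt [ 0.2 -0.3] n 532 cent [ 0.6078 -0.1737]
top hidden 0
t 34.2 cur yaw_y -92.8 tilt_z [-0.003  0.002 -1.   ] TURN 0.2 deg SLIDE mm x -168.4 y -151.8 z 25.7 j6 1.15 w 0.0562
det 1.0 rotvec tool deg [-0.12  0.2   0.17]
[(array([ 0.5891, -0.3095,  0.014 ]), None, 284), (array([ 0.5851, -0.1598,  0.014 ,  0.5849, -0.1567]), np.float64(123.8), 774), (array([0.456 , 0.0691, 0.014 , 0.4542, 0.0721]), np.float64(58.8), 442), (array([0.4701, 0.1686, 0.014 ]), None, 181)]
```

Cap 2 is flat. On to cap C.

```bash
python3 -m creep '[{"slide":[-14e-3,-12e-3,0],"angular":[0,0,0],"fingers":88},{"slide":[-24e-3,-22e-3,0],"angular":[0,0,0],"fingers":88},{"slide":[-24e-3,-22e-3,0],"angular":[0,0,0],"fingers":88},{"slide":[-24e-3,-22e-3,0],"angular":[0,0,0],"fingers":88},{"slide":[-24e-3,-22e-3,0],"angular":[0,0,0],"fingers":88},{"slide":[-24e-3,-22e-3,5e-3],"angular":[0,0,0],"fingers":88},{"slide":[-24e-3,-22e-3,10e-3],"angular":[0,0,0],"fingers":88},{"slide":[-10e-3,-8e-3,10e-3],"angular":[0,0,0],"fingers":88},{"slide":[0,0,0],"angular":[0,0,0],"fingers":88},{"slide":[0,0,0],"angular":[0,0,0],"fingers":88},{"slide":[0,0,0],"angular":[0,0,0],"fingers":88}]'
python3 - <<'E'
from h import *
plan(.4455,-.0133,-.016,-93); rotfix(-93)
p,d=robot.grab_frame("scene"); print(caps("scene",p))
E
```

```text
t: 35.2
tcp_pos: [0.4471, -0.0142, 0.0623]
eef_rot: [-0.001, 1.0, -0.025, -0.001]
ft_force: [0.1, -1.2, 0.6]
width: 0.0563
gripper_force: 0.0
t 35.2 cur yaw_y -92.9 tilt_z [-0.002  0.002 -1.   ] TURN 0.1 deg SLIDE mm x -1.6 y -0.8 z 78.3 j6 1.32 w 0.0563
det 1.0 rotvec tool deg [-0.09  0.09  0.11]
[(array([ 0.5701, -0.3104,  0.014 ,  0.5667, -0.3092]), np.float64(55.2), 958), (array([ 0.5849, -0.1606,  0.014 ,  0.5845, -0.1567]), np.float64(122.5), 799), (array([ 0.4479, -0.0136,  0.014 ]), None, 469), (array([0.4558, 0.0697, 0.014 , 0.4542, 0.0726]), np.float64(58.0), 424), (array([0.4697, 0.17  , 0.014 ]), None, 180)]
```

```bash
python3 -m creep '[{"slide":[-1.6e-3,-0.8e-3,10e-3],"angular":[0,0,0],"fingers":88},{"slide":[0,0,25e-3],"angular":[0,0,0],"fingers":88},{"slide":[0,0,25e-3],"angular":[0,0,0],"fingers":88},{"slide":[0,0,12e-3],"angular":[0,0,0],"fingers":88},{"slide":[0,0,5.5e-3],"angular":[0,0,0],"fingers":88},{"slide":[0,0,0],"angular":[0,0,0],"fingers":88},{"slide":[0,0,0],"angular":[0,0,0],"fingers":88}]'
python3 -m creep '[{"slide":[0,0,0],"angular":[0,0,0],"fingers":255},{"slide":[0,0,0],"angular":[0,0,0],"fingers":255},{"slide":[0,0,0],"angular":[0,0,0],"fingers":255},{"slide":[0,0,0],"angular":[0,0,0],"fingers":255},{"slide":[0,0,0],"angular":[0,0,0],"fingers":255}]'
python3 -m creep '[{"slide":[0,0,-8e-3],"angular":[0,0,0],"fingers":255},{"slide":[0,0,-25e-3],"angular":[0,0,0],"fingers":255},{"slide":[0,0,-35e-3],"angular":[0,0,0],"fingers":255},{"slide":[0,0,-35e-3],"angular":[0,0,0],"fingers":255},{"slide":[0,0,-10e-3],"angular":[0,0,0],"fingers":255},{"slide":[0,0,0],"angular":[0,0,0],"fingers":255}]'
python3 - <<'E'
from h import *
plan(.6223,-.0672,.08,-93); rotfix(-93)
E
```

```text
t: 35.83
tcp_pos: [0.4441, -0.0126, -0.0161]
eef_rot: [-0.001, 1.0, -0.025, -0.002]
ft_force: [0.5, -0.9, 0.5]
width: 0.0561
gripper_force: 0.0
t: 36.25
tcp_pos: [0.4451, -0.0127, -0.0142]
eef_rot: [-0.001, 1.0, -0.025, -0.001]
ft_force: [-4.2, -0.4, 12.7]
width: 0.0236
gripper_force: 58.4
t: 36.75
tcp_pos: [0.4471, -0.0134, 0.1009]
eef_rot: [-0.0, 1.0, -0.025, 0.002]
ft_force: [0.5, -0.1, 0.2]
width: 0.0234
gripper_force: 60.2
t 36.8 cur yaw_y -92.9 tilt_z [ 0.004 -0.    -1.   ] TURN 0.1 deg SLIDE mm x 177.7 y 44.6 z 20.9 j6 1.32 w 0.0234
det 1.0 rotvec tool deg [-0.01 -0.25  0.12]
```

```bash
python3 -m creep '[{"slide":[15e-3,4e-3,0],"angular":[0,0,0],"fingers":255},{"slide":[30e-3,8e-3,0],"angular":[0,0,0],"fingers":255},{"slide":[33e-3,8e-3,0],"angular":[0,0,0],"fingers":255},{"slide":[33e-3,8e-3,0],"angular":[0,0,0],"fingers":255},{"slide":[33e-3,8e-3,0],"angular":[0,0,0],"fingers":255},{"slide":[31e-3,8e-3,0],"angular":[0,0,0],"fingers":255},{"slide":[0,0,15e-3],"angular":[0,0,0],"fingers":255},{"slide":[0,0,25e-3],"angular":[0,0,0],"fingers":255},{"slide":[0,0,8e-3],"angular":[0,0,0],"fingers":255},{"slide":[0,0,0],"angular":[0,0,0],"fingers":255},{"slide":[0,0,0],"angular":[0,0,0],"fingers":255}]'
python3 - <<'E'
from h import *
plan(.6221,-.0668,.037,-93); rotfix(-93)
E
```

```text
t: 37.67
tcp_pos: [0.615, -0.0647, 0.0467]
eef_rot: [-0.002, 1.0, -0.025, -0.003]
ft_force: [0.3, 1.1, 0.5]
width: 0.0232
gripper_force: 60.2
t 37.7 cur yaw_y -92.9 tilt_z [-0.007  0.003 -1.   ] TURN 0.1 deg SLIDE mm x 7.2 y 1.7 z 9.7 j6 1.32 w 0.0232
det 1.0 rotvec tool deg [-0.17  0.4   0.11]
```

```bash
python3 -m creep '[{"slide":[6e-3,1.6e-3,0],"angular":[0,0.2,0],"fingers":255},{"slide":[0,0,5e-3],"angular":[0,0,0],"fingers":255},{"slide":[0,0,0],"angular":[0,0,0],"fingers":255},{"slide":[0,0,0],"angular":[0,0,0],"fingers":255},{"slide":[0,0,0],"angular":[0,0,0],"fingers":255}]'
python3 - <<'E'
from h import *
plan(.6221,-.0668,.0365,-93); rotfix(-93)
E
```

```text
t: 38.08
tcp_pos: [0.6225, -0.0671, 0.0436]
eef_rot: [-0.001, 1.0, -0.025, 0.0]
ft_force: [-0.1, 0.1, -0.2]
width: 0.0236
gripper_force: 60.2
t 38.1 cur yaw_y -92.9 tilt_z [ 0.     0.002 -1.   ] TURN 0.1 deg SLIDE mm x -0.4 y -0.3 z 7.1 j6 1.32 w 0.0236
det 1.0 rotvec tool deg [-0.12 -0.02  0.11]
```

```bash
python3 -m creep '[{"slide":[0,0,5e-3],"angular":[0,0,0],"fingers":255},{"slide":[0,0,3e-3],"angular":[0,0,0],"fingers":255},{"slide":[0,0,0],"angular":[0,0,0],"fingers":255}]'
python3 -m creep '[{"slide":[0,0,2e-3],"angular":[0,0,0],"fingers":255},{"slide":[0,0,0],"angular":[0,0,0],"fingers":255}]'
python3 -m creep '[{"slide":[0,0,2e-3],"angular":[0,0,0],"fingers":255},{"slide":[0,0,0],"angular":[0,0,0],"fingers":255}]'
python3 -m creep '[{"slide":[0,0,2e-3],"angular":[0,0,0],"fingers":255},{"slide":[0,0,0],"angular":[0,0,0],"fingers":255}]'
```

```text
t: 38.33
tcp_pos: [0.6215, -0.0668, 0.034]
eef_rot: [-0.001, 1.0, -0.025, -0.001]
ft_force: [0.1, 0.2, -0.6]
width: 0.0233
gripper_force: 60.2
t: 38.5
tcp_pos: [0.622, -0.067, 0.0326]
eef_rot: [-0.001, 1.0, -0.025, -0.0]
ft_force: [-0.7, 0.2, -0.2]
width: 0.0236
gripper_force: 60.2
t: 38.67
tcp_pos: [0.6222, -0.067, 0.0308]
eef_rot: [-0.001, 1.0, -0.025, -0.0]
ft_force: [-0.7, -0.2, -0.5]
width: 0.0233
gripper_force: 60.2
t: 38.83
tcp_pos: [0.6221, -0.067, 0.0287]
eef_rot: [-0.001, 1.0, -0.025, -0.0]
ft_force: [-0.1, 0.0, -0.5]
width: 0.0232
gripper_force: 60.2
```

```bash
python3 -m creep '[{"slide":[0,0,2e-3],"angular":[0,0,0],"fingers":255},{"slide":[0,0,0],"angular":[0,0,0],"fingers":255}]'
python3 -m creep '[{"slide":[0,0,1.5e-3],"angular":[0,0,0],"fingers":255},{"slide":[0,0,0],"angular":[0,0,0],"fingers":255}]'
python3 -m creep '[{"slide":[0,0,0.8e-3],"angular":[0,0,0],"fingers":255},{"slide":[0,0,0],"angular":[0,0,0],"fingers":255}]'
```

```text
t: 39.0
tcp_pos: [0.6221, -0.067, 0.0267]
eef_rot: [-0.001, 1.0, -0.025, -0.0]
ft_force: [-0.0, 0.2, -0.2]
width: 0.0234
gripper_force: 60.2
t: 39.17
tcp_pos: [0.6225, -0.0671, 0.026]
eef_rot: [-0.001, 1.0, -0.025, 0.0]
ft_force: [-2.0, -0.3, 3.5]
width: 0.0235
gripper_force: 60.8
t: 39.33
tcp_pos: [0.6225, -0.0671, 0.026]
eef_rot: [-0.001, 1.0, -0.025, 0.0]
ft_force: [-3.3, 0.5, 8.9]
width: 0.0233
gripper_force: 61.7
```

Cap 3 is seated. Release, then go for cap D.

```bash
python3 -m creep '[{"slide":[0,0,0],"angular":[0,0,0],"fingers":88},{"slide":[0,0,0],"angular":[0,0,0],"fingers":88},{"slide":[0,0,0],"angular":[0,0,0],"fingers":88},{"slide":[0,0,0],"angular":[0,0,0],"fingers":88},{"slide":[0,0,-10e-3],"angular":[0,0,0],"fingers":88},{"slide":[0,0,-25e-3],"angular":[0,0,0],"fingers":88},{"slide":[0,0,-25e-3],"angular":[0,0,0],"fingers":88},{"slide":[0,0,0],"angular":[0,0,7],"fingers":88},{"slide":[0,0,0],"angular":[0,0,7],"fingers":88},{"slide":[0,0,0],"angular":[0,0,7],"fingers":88},{"slide":[0,0,0],"angular":[0,0,6],"fingers":88},{"slide":[0,0,0],"angular":[0,0,0],"fingers":88}]'
python3 - <<'E'
from h import *
seat((.6223,-.0672)); plan(.4538,.0698,.06,-119.8); rotfix(-119.8)
for n in("top","scene"):
    p,d=robot.grab_frame(n); print(caps(n,p))
E
```

```text
t: 40.33
tcp_pos: [0.6225, -0.0672, 0.0856]
eef_rot: [-0.001, 0.966, -0.26, -0.0]
ft_force: [0.1, 0.3, -0.1]
width: 0.0558
gripper_force: 0.0
scene disc z 0.0531 tilt [-0.  -0.1] n 477 cent [ 0.6255 -0.0667]
top hidden 0
t 40.4 cur yaw_y -119.7 tilt_z [ 0.     0.002 -1.   ] TURN 0.1 deg SLIDE mm x -214.5 y -35.1 z 25.3 j6 1.79 w 0.0555
det 1.0 rotvec tool deg [-0.11  0.05  0.1 ]
[]
[(array([ 0.5874, -0.3131,  0.014 ]), None, 309), (array([ 0.6077, -0.1658,  0.014 ]), None, 136), (array([ 0.6043, -0.0458,  0.014 ,  0.5992, -0.043 ]), np.float64(74.3), 698)]
```

```bash
python3 -m creep '[{"slide":[-15e-3,-2.5e-3,0],"angular":[0,0,0],"fingers":88},{"slide":[-33e-3,-5.4e-3,0],"angular":[0,0,0],"fingers":88},{"slide":[-33e-3,-5.4e-3,0],"angular":[0,0,0],"fingers":88},{"slide":[-33e-3,-5.4e-3,0],"angular":[0,0,0],"fingers":88},{"slide":[-33e-3,-5.4e-3,0],"angular":[0,0,0],"fingers":88},{"slide":[-33e-3,-5.4e-3,5e-3],"angular":[0,0,0],"fingers":88},{"slide":[-33e-3,-5.4e-3,10e-3],"angular":[0,0,0],"fingers":88},{"slide":[0,0,10e-3],"angular":[0,0,0],"fingers":88},{"slide":[0,0,0],"angular":[0,0,0],"fingers":88},{"slide":[0,0,0],"angular":[0,0,0],"fingers":88},{"slide":[0,0,0],"angular":[0,0,0],"fingers":88}]'
python3 - <<'E'
from h import *
plan(.4538,.0698,-.016,-119.8); rotfix(-119.8)
p,d=robot.grab_frame("scene"); print(caps("scene",p))
E
```

```text
t: 41.45
tcp_pos: [0.4567, 0.0686, 0.0609]
eef_rot: [-0.001, 0.966, -0.258, 0.0]
ft_force: [0.7, -0.2, -0.5]
width: 0.0557
gripper_force: 0.0
t 41.5 cur yaw_y -119.9 tilt_z [ 0.002  0.002 -1.   ] TURN -0.1 deg SLIDE mm x -3.1 y 0.4 z 76.9 j6 1.98 w 0.0557
det 1.0 rotvec tool deg [-0.14 -0.02 -0.09]
[(array([ 0.5701, -0.3104,  0.014 ,  0.5663, -0.3091]), np.float64(54.2), 956), (array([ 0.5849, -0.1605,  0.014 ,  0.5844, -0.1567]), np.float64(122.8), 802), (array([ 0.6042, -0.046 ,  0.014 ,  0.6028, -0.0431]), np.float64(83.5), 694), (array([0.4557, 0.0698, 0.014 , 0.4543, 0.0724]), np.float64(58.3), 425), (array([0.4699, 0.1698, 0.014 ]), None, 184)]
```

```bash
python3 -m creep '[{"slide":[-2.5e-3,0.4e-3,10e-3],"angular":[0,0,0],"fingers":88},{"slide":[0,0,25e-3],"angular":[0,0,0],"fingers":88},{"slide":[0,0,25e-3],"angular":[0,0,0],"fingers":88},{"slide":[0,0,12e-3],"angular":[0,0,0],"fingers":88},{"slide":[0,0,4.5e-3],"angular":[0,0,0],"fingers":88},{"slide":[0,0,0],"angular":[0,0,0],"fingers":88},{"slide":[0,0,0],"angular":[0,0,0],"fingers":88}]'
python3 -m creep '[{"slide":[0,0,0],"angular":[0,0,0],"fingers":255},{"slide":[0,0,0],"angular":[0,0,0],"fingers":255},{"slide":[0,0,0],"angular":[0,0,0],"fingers":255},{"slide":[0,0,0],"angular":[0,0,0],"fingers":255},{"slide":[0,0,0],"angular":[0,0,0],"fingers":255}]'
python3 -m creep '[{"slide":[0,0,-8e-3],"angular":[0,0,0],"fingers":255},{"slide":[0,0,-25e-3],"angular":[0,0,0],"fingers":255},{"slide":[0,0,-30e-3],"angular":[0,0,0],"fingers":255},{"slide":[0,0,-20e-3],"angular":[0,0,0],"fingers":255},{"slide":[0,0,0],"angular":[0,0,0],"fingers":255},{"slide":[0,0,0],"angular":[0,0,0],"fingers":255}]'
python3 - <<'E'
from h import *
plan(.613,.301,.05,-119.8); rotfix(-119.8)
E
```

```text
t: 42.08
tcp_pos: [0.4532, 0.0701, -0.0162]
eef_rot: [-0.001, 0.966, -0.258, -0.0]
ft_force: [0.7, 0.3, 0.5]
width: 0.0557
gripper_force: 0.0
t: 42.5
tcp_pos: [0.4542, 0.0701, -0.0144]
eef_rot: [-0.001, 0.966, -0.258, 0.001]
ft_force: [-3.6, 0.3, 12.4]
width: 0.0236
gripper_force: 58.7
t: 43.0
tcp_pos: [0.4542, 0.0701, 0.0684]
eef_rot: [-0.001, 0.966, -0.258, 0.002]
ft_force: [-0.3, -0.3, -1.8]
width: 0.0235
gripper_force: 60.2
t 43.0 cur yaw_y -119.9 tilt_z [ 0.004  0.002 -1.   ] TURN -0.1 deg SLIDE mm x 23.1 y -279.3 z 18.4 j6 1.98 w 0.0235
det 1.0 rotvec tool deg [-0.21 -0.15 -0.09]
```

```bash
python3 -m creep '[{"slide":[1e-3,-15e-3,0],"angular":[0,0,0],"fingers":255},{"slide":[2.5e-3,-30e-3,0],"angular":[0,0,0],"fingers":255},{"slide":[2.5e-3,-34e-3,0],"angular":[0,0,0],"fingers":255},{"slide":[2.8e-3,-34e-3,0],"angular":[0,0,0],"fingers":255},{"slide":[2.8e-3,-34e-3,0],"angular":[0,0,0],"fingers":255},{"slide":[2.8e-3,-34e-3,0],"angular":[0,0,0],"fingers":255},{"slide":[2.8e-3,-34e-3,0],"angular":[0,0,0],"fingers":255},{"slide":[2.8e-3,-34e-3,0],"angular":[0,0,0],"fingers":255},{"slide":[2.8e-3,-30e-3,0],"angular":[0,0,0],"fingers":255},{"slide":[0,0,0],"angular":[0,0,0],"fingers":255},{"slide":[0,0,0],"angular":[0,0,0],"fingers":255},{"slide":[0,0,0],"angular":[0,0,0],"fingers":255}]'
python3 - <<'E'
from h import *
plan(.613,.301,-.008,-119.8); rotfix(-119.8)
p,d=robot.grab_frame("scene"); print(caps("scene",p)); P=cloud("scene",d)
for y in (.27,.30,.33,.36,.40):
    pass
E
```

```text
t: 44.0
tcp_pos: [0.6099, 0.3001, 0.0651]
eef_rot: [-0.0, 0.966, -0.258, -0.002]
ft_force: [0.4, -0.6, -0.2]
width: 0.0229
gripper_force: 60.2
t 44.0 cur yaw_y -119.9 tilt_z [-0.004  0.001 -1.   ] TURN -0.1 deg SLIDE mm x 2.2 y -2.3 z 73.1 j6 2.37 w 0.0229
det 1.0 rotvec tool deg [ 0.05  0.21 -0.07]
[(array([ 0.5701, -0.3104,  0.014 ,  0.5665, -0.3092]), np.float64(54.7), 956), (array([ 0.5849, -0.1607,  0.014 ]), None, 800), (array([ 0.6043, -0.0461,  0.014 ,  0.6024, -0.043 ]), np.float64(84.2), 706), (array([0.4701, 0.1694, 0.014 ]), None, 172)]
```

```bash
python3 -m creep '[{"slide":[1.2e-3,-1.5e-3,10e-3],"angular":[0,0,0],"fingers":255},{"slide":[0,0,25e-3],"angular":[0,0,0],"fingers":255},{"slide":[0,0,20e-3],"angular":[0,0,0],"fingers":255},{"slide":[0,0,10e-3],"angular":[0,0,0],"fingers":255},{"slide":[0,0,5e-3],"angular":[0,0,0],"fingers":255},{"slide":[0,0,0],"angular":[0,0,0],"fingers":255},{"slide":[0,0,0],"angular":[0,0,0],"fingers":255}]'
python3 -m creep '[{"slide":[0,0,2.5e-3],"angular":[0,0,0],"fingers":255},{"slide":[0,0,0],"angular":[0,0,0],"fingers":255}]'
```

```text
t: 44.63
tcp_pos: [0.6137, 0.3014, -0.0023]
eef_rot: [-0.001, 0.966, -0.258, -0.0]
ft_force: [0.2, 0.3, -0.1]
width: 0.0232
gripper_force: 60.2
t: 44.8
tcp_pos: [0.6142, 0.3018, -0.0043]
eef_rot: [-0.002, 0.966, -0.258, 0.0]
ft_force: [-0.6, 1.0, 0.4]
width: 0.0236
gripper_force: 60.2
```

```bash
python3 -m creep '[{"slide":[0,0,3e-3],"angular":[0,0,0],"fingers":255},{"slide":[0,0,0],"angular":[0,0,0],"fingers":255}]'
python3 -m creep '[{"slide":[0,0,2e-3],"angular":[0,0,0],"fingers":255},{"slide":[0,0,0],"angular":[0,0,0],"fingers":255}]'
python3 -m creep '[{"slide":[0,0,0],"angular":[0,0,0],"fingers":88},{"slide":[0,0,0],"angular":[0,0,0],"fingers":88},{"slide":[0,0,0],"angular":[0,0,0],"fingers":88},{"slide":[0,0,0],"angular":[0,0,0],"fingers":88},{"slide":[0,0,-10e-3],"angular":[0,0,0],"fingers":88},{"slide":[0,0,-25e-3],"angular":[0,0,0],"fingers":88},{"slide":[0,0,-30e-3],"angular":[0,0,0],"fingers":88},{"slide":[0,0,-10e-3],"angular":[0,0,0],"fingers":88},{"slide":[0,0,0],"angular":[0,0,0],"fingers":88}]'
python3 - <<'E'
from h import *
s=robot.read_state(); print(s["joints"].round(2)); plan(.4550,.1663,.06,-67); seat((.613,.301))
E
```

```text
t: 44.97
tcp_pos: [0.6134, 0.3016, -0.0082]
eef_rot: [-0.001, 0.966, -0.258, -0.0]
ft_force: [0.6, 0.4, 0.5]
width: 0.0235
gripper_force: 60.2
t: 45.13
tcp_pos: [0.6136, 0.3017, -0.0101]
eef_rot: [-0.001, 0.966, -0.258, -0.0]
ft_force: [0.0, -0.8, -0.2]
width: 0.0233
gripper_force: 60.2
t: 45.88
tcp_pos: [0.6164, 0.3024, 0.0696]
eef_rot: [-0.003, 0.966, -0.258, 0.003]
ft_force: [0.1, -0.1, 0.4]
width: 0.0557
gripper_force: 0.0
[0.28 0.54 1.4  0.   1.19 2.37]
t 45.9 cur yaw_y -119.9 tilt_z [ 0.007  0.005 -1.   ] TURN -52.9 deg SLIDE mm x -201.8 y 62.2 z 9.6 j6 2.37 w 0.0557
scene disc z 0.0171 tilt [-0.3 -1. ] n 261 cent [0.617  0.3017]
top disc z 0.0179 tilt [-2.4 -1.8] n 171 cent [0.6024 0.2967]
```

```bash
python3 -m creep '[{"slide":[0,0,0],"angular":[0,0,-6.6],"fingers":88},{"slide":[0,0,0],"angular":[0,0,-6.6],"fingers":88},{"slide":[0,0,0],"angular":[0,0,-6.6],"fingers":88},{"slide":[0,0,0],"angular":[0,0,-6.6],"fingers":88},{"slide":[0,0,0],"angular":[0,0,-6.6],"fingers":88},{"slide":[0,0,0],"angular":[0,0,-6.6],"fingers":88},{"slide":[0,0,0],"angular":[0,0,-6.6],"fingers":88},{"slide":[0,0,0],"angular":[0,0,-6.7],"fingers":88}]'
python3 -m creep '[{"slide":[-14e-3,4e-3,0],"angular":[0,0,0],"fingers":88},{"slide":[-31e-3,9.6e-3,0],"angular":[0,0,0],"fingers":88},{"slide":[-31e-3,9.6e-3,0],"angular":[0,0,0],"fingers":88},{"slide":[-31e-3,9.6e-3,0],"angular":[0,0,0],"fingers":88},{"slide":[-31e-3,9.6e-3,0],"angular":[0,0,0],"fingers":88},{"slide":[-31e-3,9.6e-3,0],"angular":[0,0,0],"fingers":88},{"slide":[-31e-3,9.6e-3,0],"angular":[0,0,0],"fingers":88},{"slide":[0,0,0],"angular":[0,0,0],"fingers":88},{"slide":[0,0,0],"angular":[0,0,0],"fingers":88},{"slide":[0,0,0],"angular":[0,0,0],"fingers":88}]'
python3 - <<'E'
from h import *
plan(.4550,.1663,-.016,-67); rotfix(-67)
p,d=robot.grab_frame("scene"); print(caps("scene",p)[-1])
E
```

```text
t: 46.65
tcp_pos: [0.6115, 0.3009, 0.0618]
eef_rot: [-0.001, 0.979, 0.202, -0.002]
ft_force: [0.4, 1.3, -0.7]
width: 0.0557
gripper_force: 0.0
t: 47.48
tcp_pos: [0.4531, 0.1665, 0.0636]
eef_rot: [-0.001, 0.98, 0.199, -0.0]
ft_force: [0.5, -0.1, 0.1]
width: 0.0558
gripper_force: 0.0
t 47.5 cur yaw_y -67.0 tilt_z [-0.001  0.002 -1.   ] TURN -0.0 deg SLIDE mm x 1.7 y 0.9 z 79.6 j6 1.27 w 0.0558
det 1.0 rotvec tool deg [-0.15  0.   -0.03]
(array([0.4699, 0.1698, 0.014 ]), None, 178)
```

```bash
python3 -m creep '[{"slide":[1.5e-3,0.9e-3,10e-3],"angular":[0,0,0],"fingers":88},{"slide":[0,0,25e-3],"angular":[0,0,0],"fingers":88},{"slide":[0,0,25e-3],"angular":[0,0,0],"fingers":88},{"slide":[0,0,13e-3],"angular":[0,0,0],"fingers":88},{"slide":[0,0,6e-3],"angular":[0,0,0],"fingers":88},{"slide":[0,0,0],"angular":[0,0,0],"fingers":88},{"slide":[0,0,0],"angular":[0,0,0],"fingers":88}]'
python3 -m creep '[{"slide":[0,0,0],"angular":[0,0,0],"fingers":255},{"slide":[0,0,0],"angular":[0,0,0],"fingers":255},{"slide":[0,0,0],"angular":[0,0,0],"fingers":255},{"slide":[0,0,0],"angular":[0,0,0],"fingers":255},{"slide":[0,0,0],"angular":[0,0,0],"fingers":255}]'
python3 -m creep '[{"slide":[0,0,-8e-3],"angular":[0,0,0],"fingers":255},{"slide":[0,0,-25e-3],"angular":[0,0,0],"fingers":255},{"slide":[0,0,-35e-3],"angular":[0,0,0],"fingers":255},{"slide":[0,0,-35e-3],"angular":[0,0,0],"fingers":255},{"slide":[0,0,-10e-3],"angular":[0,0,0],"fingers":255},{"slide":[0,0,0],"angular":[0,0,0],"fingers":255}]'
python3 - <<'E'
from h import *
plan(.613,.3745,.10,-67); rotfix(-67)
E
```

```text
t: 48.12
tcp_pos: [0.4553, 0.1667, -0.0149]
eef_rot: [-0.001, 0.98, 0.2, -0.0]
ft_force: [0.7, -0.3, -0.1]
width: 0.0561
gripper_force: 0.0
t: 48.53
tcp_pos: [0.4565, 0.1668, -0.0125]
eef_rot: [-0.001, 0.98, 0.2, 0.002]
ft_force: [-4.4, 0.5, 11.6]
width: 0.0233
gripper_force: 58.6
t: 49.03
tcp_pos: [0.4583, 0.1666, 0.1028]
eef_rot: [-0.001, 0.98, 0.199, 0.005]
ft_force: [0.2, 0.3, -0.7]
width: 0.0231
gripper_force: 60.0
t 49.0 cur yaw_y -67.0 tilt_z [ 0.009  0.003 -1.   ] TURN 0.0 deg SLIDE mm x 223.6 y -130.9 z 2.8 j6 1.27 w 0.0231
det 1.0 rotvec tool deg [ 0.02 -0.52  0.01]
```

```bash
python3 -m creep '[{"slide":[14e-3,-8e-3,0],"angular":[0,-0.3,0],"fingers":255},{"slide":[28e-3,-16.4e-3,0],"angular":[0,0,0],"fingers":255},{"slide":[30e-3,-17.6e-3,0],"angular":[0,0,0],"fingers":255},{"slide":[30e-3,-17.6e-3,0],"angular":[0,0,0],"fingers":255},{"slide":[30e-3,-17.6e-3,0],"angular":[0,0,0],"fingers":255},{"slide":[30e-3,-17.6e-3,0],"angular":[0,0,0],"fingers":255},{"slide":[30e-3,-17.6e-3,0],"angular":[0,0,0],"fingers":255},{"slide":[30e-3,-17.6e-3,10e-3],"angular":[0,0,0],"fingers":255},{"slide":[0,0,20e-3],"angular":[0,0,0],"fingers":255},{"slide":[0,0,0],"angular":[0,0,0],"fingers":255},{"slide":[0,0,0],"angular":[0,0,0],"fingers":255},{"slide":[0,0,0],"angular":[0,0,0],"fingers":255}]'
python3 - <<'E'
from h import *
plan(.6145,.3745,-.0085,-67); rotfix(-67)
E
```

```text
t: 50.03
tcp_pos: [0.6074, 0.3717, 0.0668]
eef_rot: [-0.0, 0.98, 0.199, -0.004]
ft_force: [0.8, -0.4, 0.7]
width: 0.0231
gripper_force: 60.0
t 50.0 cur yaw_y -67.0 tilt_z [-0.007 -0.001 -1.   ] TURN -0.0 deg SLIDE mm x 7.7 y 0.2 z 75.3 j6 1.55 w 0.0231
det 1.0 rotvec tool deg [-0.12  0.4  -0.02]
```

```bash
python3 -m creep '[{"slide":[6.5e-3,0,10e-3],"angular":[0,0.3,0],"fingers":255},{"slide":[0,0,25e-3],"angular":[0,0,0],"fingers":255},{"slide":[0,0,20e-3],"angular":[0,0,0],"fingers":255},{"slide":[0,0,10e-3],"angular":[0,0,0],"fingers":255},{"slide":[0,0,5e-3],"angular":[0,0,0],"fingers":255},{"slide":[0,0,0],"angular":[0,0,0],"fingers":255},{"slide":[0,0,0],"angular":[0,0,0],"fingers":255}]'
python3 -m creep '[{"slide":[0,0,2.5e-3],"angular":[0,0,0],"fingers":255},{"slide":[0,0,0],"angular":[0,0,0],"fingers":255}]'
python3 -m creep '[{"slide":[0,0,2e-3],"angular":[0,0,0],"fingers":255},{"slide":[0,0,0],"angular":[0,0,0],"fingers":255}]'
```

```text
t: 50.62
tcp_pos: [0.6151, 0.3754, -0.0013]
eef_rot: [-0.001, 0.98, 0.199, 0.001]
ft_force: [0.9, 0.6, -0.4]
width: 0.0232
gripper_force: 60.0
t: 50.78
tcp_pos: [0.6152, 0.3757, -0.0036]
eef_rot: [-0.001, 0.98, 0.199, 0.001]
ft_force: [-0.2, 1.1, -0.5]
width: 0.023
gripper_force: 60.0
t: 50.95
tcp_pos: [0.6145, 0.3754, -0.0065]
eef_rot: [-0.001, 0.98, 0.199, 0.0]
ft_force: [0.1, 0.3, -0.1]
width: 0.0232
gripper_force: 60.0
```

Release, lift and retreat clear of everything, then take the final check pictures.

```bash
python3 -m creep '[{"slide":[0,0,2e-3],"angular":[0,0,0],"fingers":255},{"slide":[0,0,0],"angular":[0,0,0],"fingers":100},{"slide":[0,0,0],"angular":[0,0,0],"fingers":100},{"slide":[0,0,0],"angular":[0,0,0],"fingers":100},{"slide":[0,0,0],"angular":[0,0,0],"fingers":100},{"slide":[0,0,-10e-3],"angular":[0,0,0],"fingers":100},{"slide":[0,0,-25e-3],"angular":[0,0,0],"fingers":100},{"slide":[0,0,-35e-3],"angular":[0,0,0],"fingers":100},{"slide":[0,0,-35e-3],"angular":[0,0,0],"fingers":100},{"slide":[0,0,-35e-3],"angular":[0,0,0],"fingers":100},{"slide":[-20e-3,30e-3,0],"angular":[0,0,0],"fingers":100},{"slide":[-20e-3,30e-3,0],"angular":[0,0,0],"fingers":100}]'
python3 -m creep '[{"slide":[-25e-3,30e-3,0],"angular":[0,0,0],"fingers":100},{"slide":[-25e-3,30e-3,0],"angular":[0,0,0],"fingers":100},{"slide":[-25e-3,30e-3,0],"angular":[0,0,0],"fingers":100},{"slide":[-25e-3,30e-3,0],"angular":[0,0,0],"fingers":100},{"slide":[-25e-3,30e-3,0],"angular":[0,0,0],"fingers":100},{"slide":[-25e-3,30e-3,0],"angular":[0,0,0],"fingers":100},{"slide":[-25e-3,20e-3,0],"angular":[0,0,0],"fingers":100},{"slide":[-25e-3,20e-3,0],"angular":[0,0,0],"fingers":100},{"slide":[-25e-3,10e-3,0],"angular":[0,0,0],"fingers":100},{"slide":[0,0,0],"angular":[0,0,0],"fingers":100},{"slide":[0,0,0],"angular":[0,0,0],"fingers":100}]'
python3 - <<'E'
from h import *
print(robot.read_state()["tcp_pos"])
for X in((.589,-.3195),(.6036,-.1748),(.6223,-.0672),(.613,.301),(.613,.3745)): print(X); seat(X)
I={}
for n in("scene","top"):
    p,d=robot.grab_frame(n); I[n]=p
    for b in blobs(red(p),4): X=plane(n,b[1],.058)[0]; e=X[:2]-[.461,.3448]; print(n,b[0],X[:2].round(4),np.linalg.norm(e).round(4),np.degrees(np.arctan2(e[1],e[0])).round(1))
S,T=I["scene"],I["top"]; r=lambda a:cv2.resize(a,(400,300),interpolation=cv2.INTER_CUBIC)
cv2.imwrite("pics/fin.png",np.vstack([np.hstack([r(S[250:400,180:380]),r(S[120:232,370:520])]),np.hstack([r(T[175:295,310:470]),r(T[180:300,130:290])])])[:,:,::-1])
E
```

```text
t: 51.95
tcp_pos: [0.6033, 0.3058, 0.1363]
eef_rot: [-0.002, 0.98, 0.201, 0.005]
ft_force: [0.1, -0.2, -0.4]
width: 0.0518
gripper_force: 0.0
t: 52.87
tcp_pos: [0.4837, 0.0035, 0.1314]
eef_rot: [-0.001, 0.98, 0.198, 0.001]
ft_force: [-0.1, 0.2, -0.8]
width: 0.052
gripper_force: 0.0
[0.48370673 0.00354474 0.13139032]
(0.589, -0.3195)
scene disc z 0.0533 tilt [0.6 0.2] n 731 cent [ 0.5923 -0.3191]
top disc z 0.0541 tilt [-0.6  1.3] n 277 cent [ 0.5872 -0.3184]
(0.6036, -0.1748)
scene disc z 0.0533 tilt [ 0.1 -0. ] n 578 cent [ 0.6067 -0.1758]
top disc z 0.0541 tilt [0.3 0.7] n 281 cent [ 0.6019 -0.176 ]
(0.6223, -0.0672)
scene disc z 0.0533 tilt [ 0.  -0.2] n 475 cent [ 0.6253 -0.0669]
top disc z 0.0541 tilt [-2.  -2.9] n 98 cent [ 0.6161 -0.0804]
(0.613, 0.301)
scene disc z 0.0171 tilt [ 0.6 -0.5] n 266 cent [0.6166 0.3021]
top disc z 0.0181 tilt [-1.5 -0.4] n 273 cent [0.6109 0.3012]
(0.613, 0.3745)
scene disc z 0.0171 tilt [ 0.2 -1.1] n 249 cent [0.6155 0.3748]
top disc z 0.0185 tilt [-1.  -0.2] n 290 cent [0.6101 0.3722]
scene 31.5 [0.3616 0.3889] 0.1087 156.1
top 54.0 [0.3571 0.3924] 0.1143 155.4
```

View pics/fin.png

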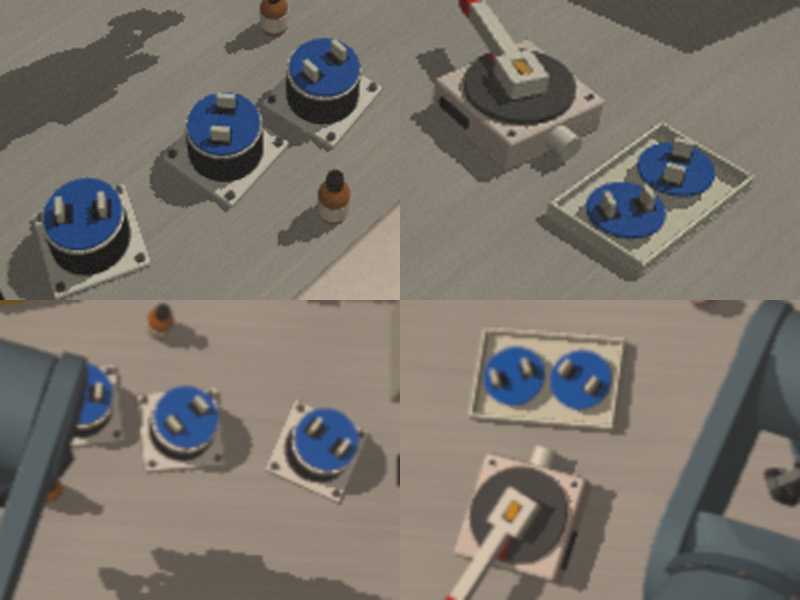

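All three caps sit flat on their rims with tabs sprung out, at disc z ≈ 0.053–0.054. The two spares lie flat in the tray. The arm is on the shaft at its stop, both bottles in view are standing, and the gripper is clear. I hand in.

```bash
python3 -c "
from station import robot
print(robot.close_job())"
```

```text
the job is handed in; nothing more can be done
None
```

I handed the job in at about 53 s: the selector arm is on the shaft and turned clockwise to its stop (felt as a sharp rise in torque), all three lens tubes are capped flat, and the two spare caps are in the white tray; one cap slid about 9 mm on the table when my first grip slipped, before I regripped and fitted it.

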